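Level a display riser, stack the cartons and crown them with the canister

ROBOT

A 6-joint arm with a two-finger parallel gripper is mounted at the origin on the work surface. World frame = base frame: x ahead of the robot, y to its left, z up, the work surface at z = 0. Lengths are in mm, angles in rad, forces in N, time in s.
With the tool pointing down it reaches from about 275 to 750 mm from the base axis. Payload 10.2 kg.
Tool frame: the origin (TCP) lies at the very end of the fingers, on their centre line; the grasp point (between the pads) lies ctrl.grip_depth behind it (ctrl.grip_depth is the distance from the TCP to the grasp point, in mm); z points along the fingers, y is the direction in which the jaws open and shut (so a half turn about z gives the same grasp; the last joint's range is limited). The gripper opens to 85 mm and grips with 20 to 120 N. Pads are 22 mm wide; open, the fingers measure 114 mm over their backs; the gripper's body (76 mm by 85 mm) begins 54 mm behind the grasp point. The pads swing forward as they close: fully open they stand 13 mm farther back than shut.
Start: joints at [-1.552, 0.313, 1.498, -0, 1.331, -0.223], TCP at [125.698, -509.736, 231.294] pointing down, gripper open.
Joint ranges: [-2.94, 2.94], [-0.97, 2.17], [0.19, 2.56], [-1.23, 4.37], [0.02, 3.11], [-2.88, 2.88]. Speed limits (rad/s): [2.39, 2.39, 3.01, 3.14, 3.14, 3.14].

INTERFACE

Orientations are given as a unit quaternion [w, x, y, z].
In Python, from rig import telemetry, eyes, ctrl, nets gives the robot as it stands. The module is installed in compiled form; this text tells all that it offers.
- The arm moves only by the tool drive_tool, never from a script. Its argument "series" is text: rows parted by semicolons, each of 7 numbers parted by spaces: the shift along the tool's x, y, z normalised to -1 to 1, where 1 is 0.12 m, then the turn, a rotation vector about the tool's x, y, z normalised to -1 to 1, where 1 is 0.5 rad, then the opening, from 0 (shut) to 1 (fully open). In form: tx ty tz wx wy wz hand; .... A call has 1 to 20 rows; each row is the pose to reach, as a shift and turn from the pose measured when the call began, along the tool's axes at that moment; what a row does not reach only later rows make up. A row lasts 1/10 s, in which the tool goes at most 50 mm and 8.59 degrees, less where a joint would pass 70% of its speed; a pose out of reach is approached as far as the arm can. A call with a number of a shift or a turn outside -1 to 1 is refused whole. A call with a gripper value outside its range is refused whole. The fingers move at their own pace and stop on an object; "newtons" is the grip in N (left out, the last holds). Time passes only in rows, so rows that repeat a pose let the fingers close. It gives the time, the measured TCP pose, the force and the opening at its end, in the units of the state.
- telemetry.sense(): the state, without advancing time (a new reading comes with each control period).
- eyes.capture(name): name is "side" or "top"; returns a dict with "frame" (480x640x3 uint8, red, green, blue), "fx", "fy", "cx", "cy" (pixels), "view" (4x4, takes a point from world to camera coordinates). Camera axes: x right, y up, looking along -z (the intrinsics and any distortion apply to the point x, -y, -z); pixel columns grow to the right and rows downward; lengths in mm; the calibration is good to about 2 mm. A picture is of the moment at which its call begins. There is no depth.
- ctrl.finish_job(): hands the job in, once; it reports no verdict.
Trained networks look in a picture, given as the dict that the camera call returned (one of the last four; its "shot" number tells which), for a name from the list of things; names that differ only in an ending like _2 or _b are one class to them, and where a whole thing is asked for, a point or a joint stands for the part that bears it (a point fixed in the world has none). Each returns a list of dicts, best first, with "confidence" (0 to 1); they miss things now and then, are a little off and sometimes report something else, mostly with a low value. They report only what shows in the picture. A call takes as long as a camera call. They do not tell look-alikes from the thing itself.
- nets.spot_in(name, picture): "rect" ([left, top, right, bottom] in pixels, round what is visible of it).
The state is a dict: "time_s": time; "joints": joint angles; "dq": joint speeds; "tau": joint torques, N m; "eef_pos": TCP position; "ee_rot": TCP orientation; "force": force on the tool from outside, world axes, zero at the start; "wrist_torque": the same for the moment, N m; "grip_width": opening from 0.0 (shut) to 1.0 (fully open).
Only numpy, scipy, OpenCV 4.12 (cv2) and the standard library are available. Lean on these libraries where they do the work, as an engineer would, in place of code of your own. Each camera call takes 0.05 s, during which the arm holds its last target. There are 200 camera calls.

TASK

Set up the counter display: first screw the riser's adjustable foot down until it just touches the counter, without jacking it on past that. Then stack all the cartons lying flat in one square column on the riser's grey felt mat, lined up with the mat. When the column stands, press the lens canister upright down onto the tag releaser's sprung plate until the plate is fully down, and then stand it upright in the middle of the top carton; leave the foot set and the other objects alone.

Things in the scene. Friction and masses are not known exactly. Their poses are not given: they have to be found in the camera images.
- mat (a point): centre of the grey felt mat (100 x 64 mm, flush) on the top face of the riser: a fixed black slab, aluminium edges, top 70 mm above the counter, on three fixed legs and one screw foot. x axis along the mat's 100 mm side, y along its short side, z up. In these axes the slab spans x -75..75, y -181..81 mm; the knob's axis is at x -40, y -135 mm.
- knob_grip (a point): grip point of the grey wing knob that turns the screw foot: on the screw's axis, in the wing, 28 mm above the slab when the foot touches (it sinks with the foot). The wing is an upright block 46 mm long (this point's x axis), 14 mm thick (y), from 16 mm below to 12 mm above this point; thin stem below.
- knob (a joint): angle of the wing knob, rad: grows as it turns clockwise seen from above, which screws the foot down 5 mm a turn (0.8 mm per rad). Starts at 0 to 4.4; the foot just touches at 10.68; hard stop at 12.5 (jacking the riser up). Friction 0.08 N m; stays where left. Past the touch the rubber foot squashes and turning grows stiffer (0.1 N m in all at 11.4, 0.15 at 12.3).
- foot_underside (a point): centre of the underside of the foot's black rubber disc (40 mm across), under the front right corner of the riser, straight below the knob; its height above the counter (z = 0) is the gap left.
- carton1_mid (a point): centre of a closed cardboard carton 96 (x) x 60 (y) x 40 (z) mm, about 0.16 kg, with a tape strip along its top and a paper label; x along its long side. All cartons are alike; three or four are present
- carton2_mid (a point): centre of a closed cardboard carton 96 (x) x 60 (y) x 40 (z) mm, about 0.16 kg, with a tape strip along its top and a paper label; x along its long side. All cartons are alike; three or four are present
- carton3_mid (a point): centre of a closed cardboard carton 96 (x) x 60 (y) x 40 (z) mm, about 0.16 kg, with a tape strip along its top and a paper label; x along its long side. All cartons are alike; three or four are present
- carton4_mid (a point): centre of a closed cardboard carton 96 (x) x 60 (y) x 40 (z) mm, about 0.16 kg, with a tape strip along its top and a paper label; x along its long side. All cartons are alike; three or four are present
- canister_mid (a point): centre of the closed round lens canister, 60 mm tall: black body 58 mm across up to 48 mm, grey lid 60 mm across above; upright, about 0.2 kg; z is its axis, up
- plate_top (a point): centre of the top face of the releaser's dark steel sprung plate (48 mm across), which stands 10 mm out of a fixed round grey puck (104 mm across, 20 mm high): 30 mm above the counter when up, 22 mm when fully down; it moves with the plate
- plate (a joint): how far the sprung plate is pressed down, m: 0 up, 0.008 fully down (about 12 N); springs back when let go
- camera: bystander: black camera with silver top, 130 mm wide, 80 mm high, origin under its centre; leave alone
- adaptor: bystander: white mains adaptor block 50 x 55 x 50 mm, origin under its centre; leave alone
- lenscap: bystander: black lens cap 62 mm across, 11 mm thick, origin under its centre; leave alone
Things that resemble listed ones, but are neither listed nor needed, are in the scene too. What is shaped like the part that bears carton3_mid but purple or red is not meant.

How it is judged (in metres and radians):
On the way, in this order (a step that is already met when the one before it is completed fails the run):
1. the foot is screwed down to touch the counter (value of joint knob between 9.4 and 11.95 rad and height (world z) of foot_underside below 0.001 m), for 0.2 s.
2. all cartons stand in one square column on the mat (horizontal distance between each of carton1_mid, carton2_mid, carton3_mid, carton4_mid and mat below 0.012 m and angle between the x axis of each of carton1_mid, carton2_mid, carton3_mid, carton4_mid and the x axis of mat, either way round below 0.12 rad and angle between the z axis of each of carton1_mid, carton2_mid, carton3_mid, carton4_mid and the z axis of mat, either way round below 0.05 rad and z of each of carton1_mid, carton2_mid, carton3_mid, carton4_mid in the frame of mat above 0.01 m), for 0.3 s.
3. the canister presses the sprung plate fully down (value of joint plate above 0.0066 m and horizontal distance between canister_mid and plate_top below 0.018 m and angle between canister_mid's own z axis and vertical below 0.15 rad), for 0.1 s.
At the end, for the whole second after the job is handed in: Foot underside within 1 mm of the counter (knob 9.4 to 11.95 rad); every carton flat in one column, within 12 mm of the mat's centre seen from above and square to the mat within 7 degrees; canister upright on the top carton, within 14 mm of the mat's centre; all at rest (all of step 1 and all of step 2 and horizontal distance between canister_mid and mat below 0.014 m and angle between canister_mid's own z axis and vertical below 0.05 rad and z of each of carton1_mid, carton2_mid, carton3_mid, carton4_mid in the frame of canister_mid below -0.04 m); the robot touches nothing.
It fails at once if the foot is screwed more than 1 mm past the touch (value of joint knob above 11.95 rad).
It fails at once if a carton is set down on the riser before its foot touches (value of joint knob below 9.4 rad and ((horizontal distance between carton1_mid and mat below 0.05 m and z of carton1_mid in the frame of mat below 0.022 m) or (horizontal distance between carton2_mid and mat below 0.05 m and z of carton2_mid in the frame of mat below 0.022 m) or (horizontal distance between carton3_mid and mat below 0.05 m and z of carton3_mid in the frame of mat below 0.022 m) or (horizontal distance between carton4_mid and mat below 0.05 m and z of carton4_mid in the frame of mat below 0.022 m))).
It fails at once if a bystander is moved more than 4 cm (distance of any of camera, adaptor, lenscap from where it was at the start of the episode above 0.04 m).
Of carton1, carton2, carton3, carton4 only 3 to 4 are there at a start; the rules pass over those that are not, and their reading is None.
At some moment in a run one of carton1, carton2, carton3, carton4, canister may be knocked a few centimetres aside while the robot is not near it.
Once in a run the grip may slacken for a moment while it holds something.
It also fails if it takes over 208 s, if anything falls off the work surface, if the arm or the gripper's body presses on something with over 40 N, if the wrist force passes 120 N, or if a joint passes its speed limit or range.

## Working session

There is one attempt and no reset: what is moved stays moved. The work goes in short steps, Python scripts to look and compute and a tool call to move; the robot and the scene stay as the last step left them, time stands still between calls to the robot, and variables do not carry over. Pictures are saved under pics/ and viewed, about 12 in all and at most 16, crops included, and the job is handed in when it is done.

Besides the shell and the picture viewer there is one more tool, called as name(argument=value, ...), one argument or row to a line, values as JSON. drive_tool: Moves the arm, as the interface text tells. Scaled input: -1 to 1 covers 0.12 m each way for a shift and 0.5 rad each way for a turn. Its arguments: {"type":"object","properties":{"series":{"type":"string"},"newtons":{"type":"number"}},"required":["series"]}

```bash
mkdir -p pics; cat > h.py <<'E'
import numpy as np,cv2
from rig import telemetry,eyes,ctrl,nets
from scipy.spatial.transform import Rotation as R
def cap(n,f=None):
    p=eyes.capture(n)
    if f: cv2.imwrite('pics/'+f,cv2.cvtColor(p['frame'],cv2.COLOR_RGB2BGR))
    return p
def proj(p,X):
    X=np.atleast_2d(X).astype(float);V=np.array(p['view'])
    c=X@V[:3,:3].T+V[:3,3]
    return np.c_[p['fx']*c[:,0]/-c[:,2]+p['cx'],p['fy']*-c[:,1]/-c[:,2]+p['cy']]
def unproj(p,uv,z):
    uv=np.atleast_2d(uv).astype(float);V=np.array(p['view'])
    d=np.c_[(uv[:,0]-p['cx'])/p['fx'],-(uv[:,1]-p['cy'])/p['fy'],-np.ones(len(uv))]@V[:3,:3]
    o=-V[:3,:3].T@V[:3,3]
    return o+d*((z-o[2])/d[:,2])[:,None]
def st():
    s=telemetry.sense();q=s['ee_rot'];r=R.from_quat([q[1],q[2],q[3],q[0]])
    return np.array(s['eef_pos']),r,s
def yaw(r): # direction of tool x in world
    x=r.as_matrix()[:,0];return np.arctan2(x[1],x[0])
def row(P,psi=None,frm=None):
    """scaled shift+turn from present pose to world P, tool down with tool-x heading psi"""
    p,r,s=st()
    d=r.inv().apply(np.array(P)-p)/120
    if psi is None: psi=yaw(r)
    x=np.array([np.cos(psi),np.sin(psi),0]);z=np.array([0,0,-1.]);y=np.cross(z,x)
    t=R.from_matrix(np.c_[x,y,z])
    w=(r.inv()*t).as_rotvec()/.5
    return np.r_[d,w].round(3)
E
python3 - <<'E'
from h import *
p,r,s=st();print(s['time_s'],p,yaw(r),r.as_matrix().round(2).tolist(),s['grip_width'],ctrl.grip_depth)
for n in('top','side'):
    q=cap(n,n+'0.png');V=np.array(q['view']);print(n,q['fx'],q['cx'],q['cy'],(-V[:3,:3].T@V[:3,3]).round(),q.keys())
    for k in('carton1_mid','canister_mid','knob_grip','plate_top','foot_underside','mat','camera','adaptor','lenscap'):
        try: print(k,[(np.round(d['rect']).astype(int).tolist(),round(d['confidence'],2)) for d in nets.spot_in(k,q)])
        except Exception as e: print(k,e)
E
```

```text
0.0 [ 125.69516829 -509.44032874  230.72869721] 0.24177404104788497 [[0.97, 0.24, -0.0], [0.24, -0.97, 0.0], [0.0, -0.0, -1.0]] 1.0015835478671238 18.700000000000003
top 433.65518005364044 321.1605111239501 239.54190517510756 [ 351.   65. 1142.] dict_keys(['frame', 'fx', 'fy', 'cx', 'cy', 'view', 'shot'])
carton1_mid [([219, 298, 249, 337], 0.55)]
canister_mid [([439, 202, 467, 230], 0.78), ([216, 194, 248, 237], 0.64)]
knob_grip [([367, 246, 388, 254], 0.67)]
plate_top [([439, 302, 453, 324], 0.72)]
foot_underside [([366, 246, 389, 255], 0.61), ([168, 242, 199, 286], 0.4)]
mat [([287, 208, 397, 278], 0.57)]
camera [([372, 157, 427, 188], 0.84)]
adaptor [([277, 154, 299, 176], 0.8)]
lenscap [([322, 301, 346, 322], 0.57)]
side 496.8472528791429 319.44379590856227 238.12646146010056 [ 411. -750.  790.] dict_keys(['frame', 'fx', 'fy', 'cx', 'cy', 'view', 'shot'])
carton1_mid [([213, 204, 252, 233], 0.62), ([277, 222, 382, 324], 0.58), ([386, 212, 414, 245], 0.35)]
canister_mid [([386, 370, 424, 415], 0.69), ([260, 165, 300, 199], 0.63)]
knob_grip [([316, 272, 324, 294], 0.44)]
plate_top [([242, 389, 269, 415], 0.59)]
foot_underside [([316, 272, 328, 323], 0.63)]
mat [([275, 222, 380, 323], 0.71)]
camera [([415, 276, 472, 351], 0.73), ([317, 271, 322, 296], 0.55)]
adaptor [([387, 212, 414, 244], 0.67), ([264, 166, 300, 196], 0.26)]
lenscap [([233, 281, 261, 307], 0.62)]
```

```bash
python3 - <<'E'
import cv2
a=cv2.imread('pics/top0.png')[130:350,130:490]
cv2.imwrite('pics/tc.png',cv2.resize(a,None,fx=2.2,fy=2.2,interpolation=cv2.INTER_CUBIC))
a=cv2.imread('pics/side0.png')[140:430,180:500]
cv2.imwrite('pics/sc.png',cv2.resize(a,None,fx=2,fy=2,interpolation=cv2.INTER_CUBIC))
E
```

```text
(no output)
```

View pics/tc.png

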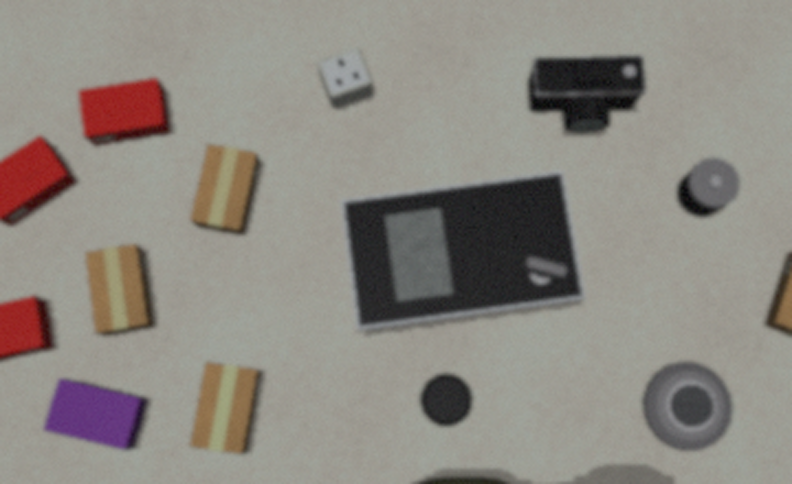

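View pics/sc.png

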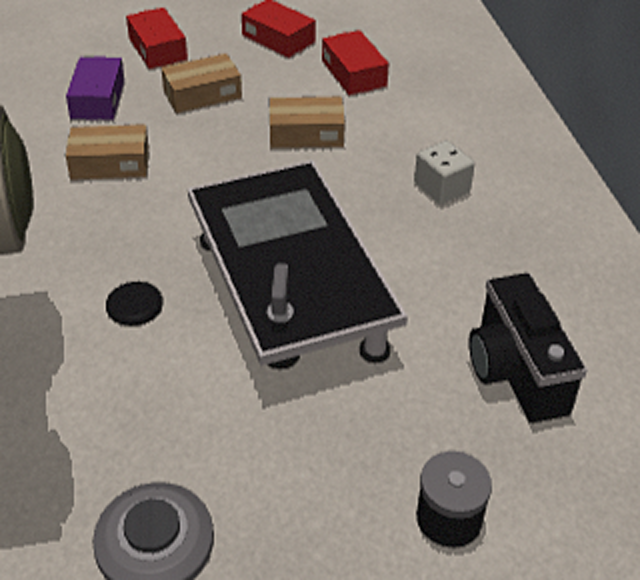

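The top crop shows three brown cartons at full-image px (232,215), (184,261) and (233,315). Red (3) and purple (1) boxes are decoys. The riser is centred around (340,244), the canister at (453,213) and the releaser at (443,314). Something brown is cut off at the right edge, so I'll check that next.

```bash
python3 - <<'E'
from h import *
q=cap('top','top1.png');f=q['frame']
cv2.imwrite('pics/tc2.png',cv2.resize(cv2.cvtColor(f[200:460,300:640],cv2.COLOR_RGB2BGR),None,fx=2,fy=2))
h=cv2.cvtColor(f,cv2.COLOR_RGB2HSV)
m=((h[...,0]>8)&(h[...,0]<28)&(h[...,1]>75)).astype('u1')*255
m=cv2.morphologyEx(m,cv2.MORPH_CLOSE,np.ones((5,5)))
for c in cv2.findContours(m,0,2)[0]:
    if cv2.contourArea(c)>150:
        rr=cv2.minAreaRect(c);b=cv2.boxPoints(rr);w=unproj(q,b,40)[:,:2]
        print(np.round(rr[0]),w.mean(0).round(1),[np.round(np.linalg.norm(w[i]-w[i-1])) for i in range(2)],[np.degrees(np.arctan2(*(w[i]-w[i-1])[::-1])).round(1) for i in range(2)])
print('mat..')
def u(x,y):return [130+x/2.2,130+y/2.2]
print(unproj(q,[u(386,214),u(441,208),u(453,295),u(396,301)],70).round(1))
print('slab',unproj(q,[u(345,204),u(561,177),u(580,296),u(361,327)],70).round(1))
print('can',unproj(q,u(712,184),60).round(1),'plate',unproj(q,u(691,406),30).round(1),'puck',unproj(q,u(687,405),20).round(1))
print('wing',unproj(q,[u(528,261),u(566,271),u(547,266)],112).round(1))
print('cap',unproj(q,u(446,400),11), 'adpt',unproj(q,u(345,75),50))
E
```

```text
[239. 316.] [368.7 248.4] [np.float64(26.0), np.float64(93.0)] [np.float64(80.4), np.float64(-7.8)]
[224. 314.] [373.2 286.5] [np.float64(21.0), np.float64(93.0)] [np.float64(80.7), np.float64(-7.1)]
[496. 264.] [ 511.3 -406.8] [np.float64(65.0), np.float64(101.0)] [np.float64(72.1), np.float64(-21.3)]
[184. 261.] [504.7 396.5] [np.float64(97.0), np.float64(64.0)] [np.float64(12.5), np.float64(-80.6)]
[232. 215.] [627.  279.9] [np.float64(62.0), np.float64(98.0)] [np.float64(77.8), np.float64(-9.3)]
mat..
[[591.5  87.3  70. ]
 [599.8  24.1  70. ]
 [498.9   9.6  70. ]
 [491.   74.   70. ]]
slab [[ 602.5  134.8   70. ]
 [ 639.3 -115.2   70. ]
 [ 500.1 -134.8   70. ]
 [ 461.   112.7   70. ]]
can [[ 636.8 -294.9   60. ]] plate [[ 379.7 -268.5   30. ]] puck [[ 381.  -266.8   20. ]]
wing [[ 532.1  -70.4  112. ]
 [ 521.6 -112.1  112. ]
 [ 526.8  -91.2  112. ]]
cap [[383.07508868  13.82509504  11.        ]] adpt [[766.71669855 140.65510642  50.        ]]
```

View pics/tc2.png

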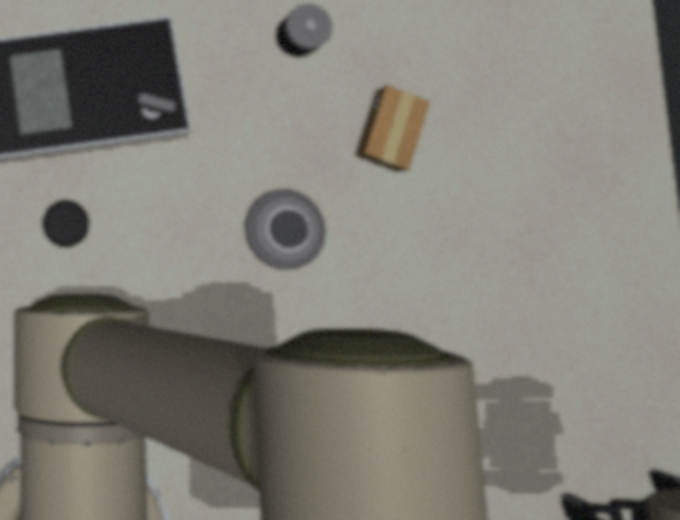

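Fourth carton at full-image px (496,264), brown with tape, so there are 4 cartons. Red and purple are excluded. Next I refine the mat and knob poses.

```bash
cat >> h.py <<'E'
def blobs(q,m,z,amin=150):
    out=[]
    for c in cv2.findContours(m,0,cv2.CHAIN_APPROX_NONE)[0]:
        if cv2.contourArea(c)<amin: continue
        w=unproj(q,c[:,0,:]+0.0,z)[:,:2].astype('f4')
        rr=cv2.minAreaRect(w);b=cv2.boxPoints(rr);e=[b[1]-b[0],b[2]-b[1]];l=[np.linalg.norm(v) for v in e];v=e[int(l[1]>l[0])]
        a=np.arctan2(v[1],v[0]);a=(a+np.pi/2)%np.pi-np.pi/2
        out.append((np.array(rr[0]),max(l),min(l),a,c[:,0].mean(0)))
    return out
def tapes(q,z):
    "tape strips (pale yellow) on carton tops: centre + long axis"
    h=cv2.cvtColor(q['frame'],cv2.COLOR_RGB2HSV)
    return h
E
python3 - <<'E'
from h import *
q=cap('top');f=q['frame'];h=cv2.cvtColor(f,cv2.COLOR_RGB2HSV)
g=cv2.GaussianBlur(h[...,2],(3,3),0)
print('vals mat',f[245,321],'slab',f[240,360],'bg',f[290,300],'tape',f[215,232],f[215,224],'can',f[215,452],'cart4',f[264,500])
m=np.zeros(g.shape,'u1');m[200:285,280:400]=(g[200:285,280:400]<75)*255
for b in blobs(q,m,70):print('slab',*[np.round(x,3) for x in b])
m2=np.zeros(g.shape,'u1');m2[222:270,302:340]=(g[222:270,302:340]>75)*255
for b in blobs(q,m2,70):print('mat',*[np.round(x,3) for x in b])
m3=np.zeros(g.shape,'u1');m3[235:270,360:392]=(g[235:270,360:392]>75)*255
m3[258:]=0
for b in blobs(q,m3,110,20):print('wing',*[np.round(x,3) for x in b])
B=np.array([545,49]);
print(row([527,-91,200],1.33),st()[0])
E
```

```text
vals mat [ 98 101 100] slab [38 38 41] bg [158 156 146] tape [159 156 119] [145 114  76] can [102 102 104] cart4 [157 143 109]
slab [553.447   0.745] 248.325 139.106 -1.417 [339.149 243.206]
mat [546.191  50.187] 100.193 64.635 0.159 [319.926 245.443]
wing [527.887 -89.916] 41.367 12.569 1.339 [378.    250.658]
[ 4.082 -2.587  0.261  0.    -0.    -2.176] [ 125.70596381 -509.73859324  231.29243341]
```

drive_tool(
  series="1 -0.63 0 0 0 0 0;1 -0.63 0 0 0 0 0;1 -0.63 0 0 0 0 0",
  newtons=40,
)

```text
time_s: 1.4
eef_pos: [225.2, -405.9, 231.3]
ee_rot: [-0.0, 0.993, 0.12, 0.0]
force: [0.4, -0.1, -0.7]
grip_width: 0.518
```

drive_tool(
  series="1 -0.63 0 0 0 0 0;1 -0.63 0 0 0 0 0;1 -0.63 0 0 0 0 0",
)

```text
time_s: 1.7
eef_pos: [324.8, -301.9, 231.6]
ee_rot: [0.0, 0.993, 0.121, 0.0]
force: [0.9, 0.1, -0.3]
grip_width: 0.004
```

drive_tool(
  series="1 -0.63 0 0 0 0 0;1 -0.63 0 0 0 0 0;1 -0.63 0 0 0 0 0",
)

```text
time_s: 2.0
eef_pos: [424.5, -197.8, 231.9]
ee_rot: [0.0, 0.993, 0.121, 0.001]
force: [-0.5, -1.4, -0.4]
grip_width: 0.004
```

drive_tool(
  series="1 -0.63 0 0 0 -1 0;1 -0.63 0 0 0 -1 0;1 -0.63 0 0 0 -1 0;1 -0.63 0 0 0 -1 0;1 -0.63 0 0 0 -1 0",
)

```text
time_s: 2.5
eef_pos: [523.2, -94.8, 231.6]
ee_rot: [0.0, 0.931, 0.364, 0.0]
force: [0.4, -0.5, 0.1]
grip_width: -0.002
```

```bash
python3 - <<'E'
from h import *
p,r,s=st();print(s['time_s'],p,yaw(r),s['joints'],s['force'],row([527.7,-89.7,130],1.34))
E
```

```text
2.5 [523.15112728 -94.77701141 231.62680547] 0.7446356984640328 [-3.99676177e-01  3.26920430e-01  1.47766853e+00 -1.56084351e-04
  1.33619790e+00  4.26520750e-01] [ 0.4405081  -0.4899459   0.10941598] [ 0.056 -0.006  0.847  0.002  0.    -1.191]
```

drive_tool(
  series="0.056 -0.006 0.4 0 0 -1 0;0.056 -0.006 0.8 0 0 -1 0;0.056 -0.006 0.85 0 0 -1 0;0.056 -0.006 0.85 0 0 -1 0",
)

```text
time_s: 2.9
eef_pos: [526.4, -90.3, 127.8]
ee_rot: [-0.001, 0.812, 0.584, -0.001]
force: [0.2, 0.5, 0.5]
grip_width: 0.005
```

drive_tool(
  series="0 0 0.02 0 0 -0.2 0;0 0 0.04 0 0 -0.2 0;0 0 0.06 0 0 -0.2 0;0 0 0.06 0 0 -0.2 0",
)

```text
time_s: 3.3
eef_pos: [526.1, -90.5, 120.5]
ee_rot: [-0.001, 0.783, 0.622, -0.001]
force: [0.2, -0.6, 0.1]
grip_width: -0.001
```

drive_tool(
  series="0 0 0.01 0 0 0 0;0 0 0.02 0 0 0 0;0 0 0.02 0 0 0 0",
)

```text
time_s: 3.6
eef_pos: [526.1, -90.5, 118.0]
ee_rot: [-0.001, 0.783, 0.622, -0.001]
force: [0.4, 0.2, 0.2]
grip_width: 0.001
```

drive_tool(
  series="0 0 0.01 0 0 0 0;0 0 0.015 0 0 0 0;0 0 0.015 0 0 0 0",
)

```text
time_s: 3.9
eef_pos: [526.5, -90.6, 117.0]
ee_rot: [-0.001, 0.783, 0.622, -0.001]
force: [-1.0, 0.7, 6.2]
grip_width: -0.002
```

drive_tool(
  series="0 0 0.008 0 0 0 0;0 0 0.008 0 0 0 0;0 0 0.008 0 0 0 0",
)

```text
time_s: 4.2
eef_pos: [526.8, -90.7, 116.9]
ee_rot: [-0.0, 0.783, 0.622, -0.0]
force: [-1.9, 1.0, 8.7]
grip_width: 0.001
```

```bash
python3 - <<'E'
from h import *
p,r,s=st();print(s['time_s'],p,yaw(r),s['joints'][5],s['force'])
E
```

```text
4.2 [526.78621422 -90.67720906 116.94496553] 1.3425794110981497 -0.16118321675806327 [-1.87821374  1.00415055  8.74111997]
```

drive_tool(
  series="0.008 0.006 -0.2 0 0 0 1;0.008 0.006 -0.2 0 0 0 1;0.008 0.006 -0.2 0 0 0 1;0.008 0.006 -0.2 0 0 0 1;0.008 0.006 -0.2 0 0 0 1;0.008 0.006 0 0 0 0 1;0.008 0.006 0.25 0 0 0 1;0.008 0.006 0.25 0 0 0 1",
)

```text
time_s: 5.0
eef_pos: [525.6, -89.1, 83.5]
ee_rot: [-0.003, 0.783, 0.622, -0.002]
force: [-0.5, -0.6, 0.9]
grip_width: 1.002
```

drive_tool(
  series="0 0 0 0 0 0 0;0 0 0 0 0 0 0;0 0 0 0 0 0 0;0 0 0 0 0 0 0;0 0 0 0 0 0 0;0 0 0 0 0 0 0;0 0 0 0 0 0 0",
  newtons=50,
)

```text
time_s: 5.7
eef_pos: [526.5, -89.4, 84.3]
ee_rot: [-0.002, 0.783, 0.622, -0.001]
force: [3.1, 0.0, 4.4]
grip_width: 0.155
```

```bash
python3 - <<'E'
from h import *
p,r,s=st();print(s['time_s'],p,yaw(r),s['joints'][5],s['force'],s['wrist_torque'],s['grip_width'])
E
```

```text
5.7 [526.46800689 -89.40426673  84.29094869] 1.342267894003009 -0.1590757797652972 [3.11255927 0.00723107 4.36922678] [-0.01108871 -0.75796666 -0.01806613] 0.15497417790559398
```

drive_tool(
  series="0 0 0.001 0 0 0.25 0;0 0 0.002 0 0 0.5 0;0 0 0.003 0 0 0.75 0;0 0 0.003 0 0 1 0;0 0 0.003 0 0 1 0",
)

```text
time_s: 6.2
eef_pos: [526.8, -89.5, 83.9]
ee_rot: [-0.002, 0.913, 0.408, -0.001]
force: [4.5, -0.7, -1.2]
grip_width: 0.156
```

```bash
python3 - <<'E'
from h import *
p,r,s=st();print(s['time_s'],p,yaw(r),s['joints'][5],s['force'],s['wrist_torque'],s['grip_width'])
E
```

```text
6.2 [526.83968684 -89.53529158  83.8984362 ] 0.841079533567459 0.3420421985925112 [ 4.48039068 -0.683709   -1.20482865] [-0.12346497 -0.94903592 -0.03293454] 0.15627436679691983
```

drive_tool(
  series="0 0 0.001 0 0 0.25 0;0 0 0.002 0 0 0.5 0;0 0 0.003 0 0 0.75 0;0 0 0.003 0 0 1 0",
)

```text
time_s: 6.6
eef_pos: [527.2, -89.8, 83.5]
ee_rot: [-0.001, 0.986, 0.169, -0.001]
force: [5.1, -2.4, -3.8]
grip_width: 0.156
```

drive_tool(
  series="0 0 0.001 0 0 0.25 0;0 0 0.002 0 0 0.5 0;0 0 0.003 0 0 0.75 0;0 0 0.003 0 0 1 0",
)

```text
time_s: 7.0
eef_pos: [527.4, -90.2, 83.1]
ee_rot: [0.0, 0.997, -0.08, -0.001]
force: [3.7, -3.4, -3.0]
grip_width: 0.155
```

```bash
python3 - <<'E'
from h import *
p,r,s=st();print(s['time_s'],p,yaw(r),s['joints'][5],s['force'],s['wrist_torque'],s['grip_width'])
E
```

```text
7.0 [527.37086944 -90.2487726   83.12922992] -0.16109436619165016 1.34431050081535 [ 3.67338049 -3.44377253 -3.04276835] [-0.55233575 -0.80628333  0.05194766] 0.1549905322558236
```

drive_tool(
  series="0 0 0.001 0 0 0.25 0;0 0 0.002 0 0 0.5 0;0 0 0.003 0 0 0.75 0;0 0 0.003 0 0 1 0",
)

```text
time_s: 7.4
eef_pos: [527.4, -90.7, 82.7]
ee_rot: [0.001, 0.946, -0.325, -0.001]
force: [2.5, -3.6, -1.4]
grip_width: 0.159
```

drive_tool(
  series="0 0 0.001 0 0 0.25 0;0 0 0.002 0 0 0.5 0;0 0 0.003 0 0 0.75 0;0 0 0.003 0 0 1 0",
)

```text
time_s: 7.8
eef_pos: [527.1, -91.1, 82.3]
ee_rot: [0.002, 0.836, -0.549, -0.001]
force: [1.3, -2.8, -0.5]
grip_width: 0.156
```

drive_tool(
  series="0 0 0.001 0 0 0.25 0;0 0 0.002 0 0 0.5 0;0 0 0.003 0 0 0.75 0;0 0 0.003 0 0 0.88 0;0 0 0.003 0 0 0.88 0",
)

```text
time_s: 8.3
eef_pos: [526.8, -91.3, 82.0]
ee_rot: [-0.002, -0.697, 0.718, 0.001]
force: [0.5, -3.1, 1.4]
grip_width: 0.158
```

```bash
python3 - <<'E'
from h import *
p,r,s=st();print(s['time_s'],p,yaw(r),s['joints'][5],s['force'],s['wrist_torque'],s['grip_width'])
E
```

```text
8.3 [526.82768698 -91.33376054  81.95102096] -1.6005158300949893 2.7840847402571485 [ 0.54159986 -3.10604214  1.37154347] [-0.399056   -0.15172837 -0.081047  ] 0.15819331767888514
```

drive_tool(
  series="0 0 0 0 0 0 1;0 0 0 0 0 0 1;0 0 0 0 0 0 1;0 0 0 0 0 0 1;0 0 0 0 0 0 1",
)

```text
time_s: 8.8
eef_pos: [526.8, -91.3, 81.9]
ee_rot: [-0.002, -0.697, 0.717, 0.001]
force: [0.8, -0.3, -0.4]
grip_width: 0.98
```

drive_tool(
  series="0 0 0 0 0 -0.25 1;0 0 0 0 0 -0.5 1;0 0 0 0 0 -0.75 1;0 0 0 0 0 -1 1",
)

```text
time_s: 9.2
eef_pos: [526.7, -91.2, 81.9]
ee_rot: [0.002, 0.854, -0.52, -0.001]
force: [-0.9, -1.0, -0.0]
grip_width: 1.005
```

drive_tool(
  series="0 0 0 0 0 -0.25 1;0 0 0 0 0 -0.5 1;0 0 0 0 0 -0.75 1;0 0 0 0 0 -1 1",
)

```text
time_s: 9.6
eef_pos: [526.7, -91.2, 81.9]
ee_rot: [0.001, 0.957, -0.29, -0.002]
force: [1.1, 0.6, -0.7]
grip_width: 1.0
```

drive_tool(
  series="0 0 0 0 0 -0.25 1;0 0 0 0 0 -0.5 1;0 0 0 0 0 -0.75 1;0 0 0 0 0 -1 1",
)

```text
time_s: 10.0
eef_pos: [526.7, -91.2, 81.9]
ee_rot: [0.001, 0.999, -0.042, -0.002]
force: [-0.6, -0.1, -0.1]
grip_width: 0.998
```

drive_tool(
  series="0 0 0 0 0 -0.25 1;0 0 0 0 0 -0.5 1;0 0 0 0 0 -0.75 1;0 0 0 0 0 -1 1",
)

```text
time_s: 10.4
eef_pos: [526.6, -91.1, 81.8]
ee_rot: [0.0, 0.978, 0.21, -0.002]
force: [0.3, -0.2, -0.2]
grip_width: 0.996
```

drive_tool(
  series="0 0 0 0 0 -0.25 1;0 0 0 0 0 -0.5 1;0 0 0 0 0 -0.75 1;0 0 0 0 0 -1 1",
)

```text
time_s: 10.8
eef_pos: [526.6, -91.1, 81.8]
ee_rot: [-0.0, 0.894, 0.447, -0.002]
force: [-0.4, 0.4, 0.3]
grip_width: 1.002
```

drive_tool(
  series="0 0 0 0 0 -0.25 1;0 0 0 0 0 -0.5 1;0 0 0 0 0 -0.75 1;0 0 0 0 0 -1 1",
)

```text
time_s: 11.2
eef_pos: [526.5, -91.0, 81.8]
ee_rot: [-0.001, 0.754, 0.657, -0.002]
force: [0.3, 0.5, -0.4]
grip_width: 0.997
```

```bash
python3 - <<'E'
from h import *
p,r,s=st();print(s['time_s'],p,yaw(r),s['joints'][5],s['force'],s['wrist_torque'],s['grip_width'])
E
```

```text
11.2 [526.54887711 -91.0317348   81.79238236] 1.433172692149621 -0.24943080735745726 [ 0.28266676  0.54872481 -0.42617204] [-0.04042235  0.04015776  0.03026913] 0.9965257260928154
```

drive_tool(
  series="0.008 0.004 0 0 0 -0.21 1;0.008 0.004 0 0 0 -0.21 1;0.008 0.004 0 0 0 -0.21 0;0.008 0.004 0 0 0 -0.21 0;0.008 0.004 0 0 0 -0.21 0;0.008 0.004 0 0 0 -0.21 0;0.008 0.004 0 0 0 -0.21 0;0.008 0.004 0 0 0 -0.21 0",
)

```text
time_s: 12.0
eef_pos: [527.0, -90.1, 81.9]
ee_rot: [-0.001, 0.719, 0.695, -0.002]
force: [-3.1, 0.7, 3.1]
grip_width: 0.154
```

drive_tool(
  series="0 0 0.001 0 0 0.25 0;0 0 0.002 0 0 0.5 0;0 0 0.003 0 0 0.75 0;0 0 0.003 0 0 1 0",
)

```text
time_s: 12.4
eef_pos: [526.9, -90.1, 81.5]
ee_rot: [-0.001, 0.87, 0.494, -0.003]
force: [-0.9, 0.2, 0.4]
grip_width: 0.154
```

drive_tool(
  series="0 0 0.001 0 0 0.25 0;0 0 0.002 0 0 0.5 0;0 0 0.003 0 0 0.75 0;0 0 0.003 0 0 1 0",
)

```text
time_s: 12.8
eef_pos: [527.0, -90.3, 81.1]
ee_rot: [0.0, 0.965, 0.261, -0.003]
force: [0.6, -0.4, 0.3]
grip_width: 0.157
```

drive_tool(
  series="0 0 0.001 0 0 0.25 0;0 0 0.002 0 0 0.5 0;0 0 0.003 0 0 0.75 0;0 0 0.003 0 0 1 0",
)

```text
time_s: 13.2
eef_pos: [527.1, -90.4, 80.7]
ee_rot: [0.001, 1.0, 0.011, -0.002]
force: [-0.0, -0.9, -0.9]
grip_width: 0.159
```

drive_tool(
  series="0 0 0.001 0 0 0.25 0;0 0 0.002 0 0 0.5 0;0 0 0.003 0 0 0.75 0;0 0 0.003 0 0 1 0",
)

```text
time_s: 13.6
eef_pos: [527.1, -90.6, 80.3]
ee_rot: [0.002, 0.971, -0.239, -0.002]
force: [-0.1, -0.7, -0.9]
grip_width: 0.156
```

drive_tool(
  series="0 0 0.001 0 0 0.25 0;0 0 0.002 0 0 0.5 0;0 0 0.003 0 0 0.75 0;0 0 0.003 0 0 1 0",
)

```text
time_s: 14.0
eef_pos: [527.0, -90.7, 79.9]
ee_rot: [0.002, 0.881, -0.474, -0.002]
force: [-1.3, -0.9, -0.6]
grip_width: 0.159
```

drive_tool(
  series="0 0 0.001 0 0 0.25 0;0 0 0.002 0 0 0.5 0;0 0 0.003 0 0 0.75 0;0 0 0.003 0 0 1 0;0 0 0.003 0 0 1 0",
)

```text
time_s: 14.5
eef_pos: [526.9, -90.8, 79.5]
ee_rot: [0.003, 0.735, -0.678, -0.001]
force: [-1.2, -0.6, 0.6]
grip_width: 0.16
```

```bash
python3 - <<'E'
from h import *
p,r,s=st();print(s['time_s'],p,yaw(r),s['joints'][5],s['force'],s['wrist_torque'],s['grip_width'])
E
```

```text
14.5 [526.89244426 -90.7822217   79.53337078] -1.4887966840085678 2.674879849504703 [-1.23635601 -0.61745238  0.58495262] [-0.07147269  0.25079578 -0.08809607] 0.1599043217077297
```

drive_tool(
  series="0 0 0 0 0 0 1;0 0 0 0 0 0 1;0 0 0 0 0 0 1;0 0 0 0 0 0 1;0 0 0 0 0 0 1",
)

```text
time_s: 15.0
eef_pos: [526.9, -90.8, 79.5]
ee_rot: [0.003, 0.736, -0.677, -0.001]
force: [0.5, 0.4, 0.6]
grip_width: 0.979
```

drive_tool(
  series="0 0 0 0 0 -0.25 1;0 0 0 0 0 -0.5 1;0 0 0 0 0 -0.75 1;0 0 0 0 0 -1 1",
)

```text
time_s: 15.4
eef_pos: [527.0, -90.8, 79.6]
ee_rot: [0.002, 0.882, -0.472, -0.002]
force: [0.8, 0.0, -0.1]
grip_width: 0.998
```

drive_tool(
  series="0 0 0 0 0 -0.25 1;0 0 0 0 0 -0.5 1;0 0 0 0 0 -0.75 1;0 0 0 0 0 -1 1",
)

```text
time_s: 15.8
eef_pos: [527.0, -90.7, 79.6]
ee_rot: [0.002, 0.972, -0.236, -0.002]
force: [0.4, 0.3, -0.4]
grip_width: 0.998
```

drive_tool(
  series="0 0 0 0 0 -0.25 1;0 0 0 0 0 -0.5 1;0 0 0 0 0 -0.75 1;0 0 0 0 0 -1 1",
)

```text
time_s: 16.2
eef_pos: [527.0, -90.7, 79.6]
ee_rot: [0.001, 1.0, 0.014, -0.003]
force: [0.3, 0.6, 0.3]
grip_width: 1.0
```

drive_tool(
  series="0 0 0 0 0 -0.25 1;0 0 0 0 0 -0.5 1;0 0 0 0 0 -0.75 1;0 0 0 0 0 -1 1",
)

```text
time_s: 16.6
eef_pos: [527.0, -90.7, 79.6]
ee_rot: [0.001, 0.965, 0.264, -0.003]
force: [0.7, 0.1, 0.3]
grip_width: 1.004
```

drive_tool(
  series="0 0 0 0 0 -0.25 1;0 0 0 0 0 -0.5 1;0 0 0 0 0 -0.75 1;0 0 0 0 0 -1 1",
)

```text
time_s: 17.0
eef_pos: [527.0, -90.7, 79.6]
ee_rot: [-0.0, 0.868, 0.497, -0.003]
force: [0.8, 1.2, -0.6]
grip_width: 1.001
```

drive_tool(
  series="0 0 0 0 0 -0.25 1;0 0 0 0 0 -0.5 1;0 0 0 0 0 -0.75 1;0 0 0 0 0 -1 1",
)

```text
time_s: 17.4
eef_pos: [527.1, -90.7, 79.6]
ee_rot: [-0.001, 0.716, 0.698, -0.003]
force: [-0.1, 0.0, -0.5]
grip_width: 0.999
```

```bash
python3 - <<'E'
from h import *
p,r,s=st();print(s['time_s'],p,yaw(r),s['joints'][5],s['force'],s['wrist_torque'],s['grip_width'])
q=cap('side');f=q['frame'][215:345,260:400]
cv2.imwrite('pics/s2.png',cv2.resize(f[...,::-1],None,fx=4,fy=4,interpolation=cv2.INTER_CUBIC))
E
```

```text
17.4 [527.05390656 -90.72209148  79.59650538] 1.5447819468752844 -0.3586944041834569 [-0.12942188  0.01403397 -0.45971449] [ 0.01664488 -0.04451279  0.07858624] 0.9993488157793435
```

drive_tool(
  series="0 0 0 0 0 -0.21 1;0 0 0 0 0 -0.21 1;0 0 0 0 0 -0.21 0;0 0 0 0 0 -0.21 0;0 0 0 0 0 -0.21 0;0 0 0 0 0 -0.21 0;0 0 0 0 0 -0.21 0;0 0 0 0 0 -0.21 0",
)

```text
time_s: 18.25
eef_pos: [526.9, -90.8, 79.7]
ee_rot: [-0.001, 0.677, 0.736, -0.003]
force: [-2.3, -0.2, 2.8]
grip_width: 0.158
```

drive_tool(
  series="0 0 0.001 0 0 0.25 0;0 0 0.002 0 0 0.5 0;0 0 0.003 0 0 0.75 0;0 0 0.003 0 0 1 0",
)

```text
time_s: 18.65
eef_pos: [526.8, -90.7, 79.3]
ee_rot: [-0.0, 0.839, 0.544, -0.003]
force: [-1.8, -0.0, 0.4]
grip_width: 0.155
```

drive_tool(
  series="0 0 0.001 0 0 0.25 0;0 0 0.002 0 0 0.5 0;0 0 0.003 0 0 0.75 0;0 0 0.003 0 0 1 0",
)

```text
time_s: 19.05
eef_pos: [526.6, -90.7, 78.9]
ee_rot: [0.0, 0.948, 0.317, -0.003]
force: [-1.9, -0.1, -0.5]
grip_width: 0.152
```

drive_tool(
  series="0 0 0.001 0 0 0.25 0;0 0 0.002 0 0 0.5 0;0 0 0.003 0 0 0.75 0;0 0 0.003 0 0 1 0",
)

```text
time_s: 19.45
eef_pos: [526.5, -90.6, 78.5]
ee_rot: [0.001, 0.998, 0.07, -0.003]
force: [-0.4, -0.6, 0.9]
grip_width: 0.154
```

drive_tool(
  series="0 0 0.001 0 0 0.25 0;0 0 0.002 0 0 0.5 0;0 0 0.003 0 0 0.75 0;0 0 0.003 0 0 1 0",
)

```text
time_s: 19.85
eef_pos: [526.5, -90.4, 78.2]
ee_rot: [0.002, 0.983, -0.182, -0.003]
force: [-0.3, 0.6, 0.4]
grip_width: 0.157
```

drive_tool(
  series="0 0 0.001 0 0 0.25 0;0 0 0.002 0 0 0.5 0;0 0 0.003 0 0 0.75 0;0 0 0.003 0 0 1 0;0 0 0.003 0 0 1 0",
)

```text
time_s: 20.35
eef_pos: [526.5, -90.3, 77.7]
ee_rot: [0.002, 0.908, -0.42, -0.002]
force: [0.5, 1.1, -0.3]
grip_width: 0.156
```

```bash
python3 - <<'E'
from h import *
p,r,s=st();print(s['time_s'],p,yaw(r),s['joints'][5],s['force'],s['wrist_torque'],s['grip_width'])
E
```

```text
20.35 [526.54719027 -90.32787991  77.74300469] -0.8667219268722692 2.052928829603634 [ 0.49373862  1.05859741 -0.25314749] [ 0.14823459 -0.1273719  -0.07349847] 0.15572695937763928
```

drive_tool(
  series="0 0 0 0 0 0 1;0 0 0 0 0 0 1;0 0 0 0 0 0 1;0 0 0 0 0 0 1;0 0 0 0 0 0 1;0 0 -0.3 0 0 0 0;0 0 -0.33 0 0 0 0;0 0 -0.33 0 0 0 0;0 0 -0.33 0 0 0 0;0 0 -0.33 0 0 0 0;0 0 -0.33 0 0 0 0;0 0 -0.33 0 0 0 0",
)

```text
time_s: 21.55
eef_pos: [526.6, -90.2, 116.9]
ee_rot: [0.002, 0.908, -0.42, -0.003]
force: [-1.0, -0.4, 0.2]
grip_width: 0.004
```

```bash
python3 - <<'E'
from h import *
p,r,s=st();print(s['time_s'],p,yaw(r),s['joints'][5],s['force'],s['wrist_torque'],s['grip_width'])
E
```

```text
21.55 [526.6294884  -90.17385722 116.88854621] -0.8667217321145095 2.052718131053071 [-1.01993082 -0.35734367  0.23052392] [ 0.03742024 -0.02854983  0.04564466] 0.004460752859859437
```

drive_tool(
  series="0 0 0.02 0 0 0 0;0 0 0.04 0 0 0 0;0 0 0.045 0 0 0 0;0 0 0.045 0 0 0 0",
)

```text
time_s: 21.95
eef_pos: [526.5, -90.2, 111.3]
ee_rot: [0.002, 0.908, -0.42, -0.003]
force: [0.3, -0.1, -0.1]
grip_width: 0.005
```

drive_tool(
  series="0 0 0.008 0 0 0 0;0 0 0.008 0 0 0 0;0 0 0.008 0 0 0 0",
)

```text
time_s: 22.25
eef_pos: [526.5, -90.2, 110.3]
ee_rot: [0.002, 0.908, -0.42, -0.003]
force: [0.4, 0.1, -1.4]
grip_width: -0.004
```

drive_tool(
  series="0 0 0.008 0 0 0 0;0 0 0.008 0 0 0 0;0 0 0.008 0 0 0 0",
)

```text
time_s: 22.55
eef_pos: [526.9, -90.3, 110.2]
ee_rot: [0.002, 0.908, -0.42, -0.002]
force: [-1.2, -0.2, 7.1]
grip_width: -0.0
```

drive_tool(
  series="0 0 0.008 0 0 0 0;0 0 0.008 0 0 0 0;0 0 0.008 0 0 0 0",
)

```text
time_s: 22.85
eef_pos: [527.1, -90.4, 110.2]
ee_rot: [0.002, 0.908, -0.42, -0.002]
force: [-2.2, 0.9, 8.0]
grip_width: 0.003
```

drive_tool(
  series="0 0 -0.15 0 0 0 1;0 0 -0.15 0 0 0 1;0 0 -0.15 0 0 0 1;0 0 -0.15 0 0 0 1;0 0 -0.15 0 0 0 1;0 0 0.15 0 0 0 1;0 0 0.27 0 0 0 1;0 0 0.27 0 0 0 0;0 0 0.27 0 0 0 0;0 0 0.27 0 0 0 0;0 0 0.27 0 0 0 0;0 0 0.27 0 0 0 0;0 0 0.27 0 0 0 0",
)

```text
time_s: 24.15
eef_pos: [527.2, -90.7, 78.5]
ee_rot: [0.002, 0.908, -0.42, -0.001]
force: [-1.9, -0.4, 5.8]
grip_width: 0.157
```

drive_tool(
  series="0 0 0.001 0 0 0.25 0;0 0 0.002 0 0 0.5 0;0 0 0.002 0 0 0.65 0;0 0 0.002 0 0 0.65 0",
)

```text
time_s: 24.55
eef_pos: [526.9, -90.9, 78.3]
ee_rot: [0.003, 0.828, -0.561, -0.001]
force: [-3.1, -1.7, 1.9]
grip_width: 0.159
```

drive_tool(
  series="0 0 0 0 0 0 1;0 0 0 0 0 0 1;0 0 0 0 0 0 1;0 0 0 0 0 0 1;0 0 -0.3 0 0 0 1;0 0 -0.7 0 0 0 1;0 0 -1 0 0 0 1;0 0 -1 0 0 0 1",
)

```text
time_s: 25.35
eef_pos: [529.4, -91.1, 203.3]
ee_rot: [0.002, 0.828, -0.561, 0.004]
force: [0.6, 1.0, 0.1]
grip_width: 1.006
```

```bash
python3 - <<'E'
from h import *
p,r,s=st();print(s['time_s'],p,yaw(r),s['joints'][5])
q=cap('top');f=q['frame'];h=cv2.cvtColor(f,cv2.COLOR_RGB2HSV)
m=((h[...,0]>8)&(h[...,0]<35)&(h[...,1]>48)).astype('u1')*255
m[330:]=0
m=cv2.morphologyEx(cv2.morphologyEx(m,cv2.MORPH_OPEN,np.ones((3,3))),cv2.MORPH_CLOSE,np.ones((3,3)))
for b in blobs(q,m,40):print(*[np.round(x,3) for x in b])
E
```

```text
25.35 [529.36166601 -91.06260693 203.32248123] -1.1914990341992298 2.3775336883433393
[375.528 265.827] 86.457 64.767 -0.117 [231.902 313.152]
[ 511.178 -406.897] 103.127 68.658 -0.382 [496.487 263.783]
[505.198 396.64 ] 100.546 66.918 0.201 [183.246 261.322]
[627.199 280.031] 100.494 66.06 -0.163 [231.77  215.265]
```

```bash
cat >> h.py <<'E'
def plan(P,psi):
    v=row(P,psi);p,r,s=st()
    n=int(np.ceil(np.abs(v[:3]).max()/0.99));print('t',s['time_s'],'pos',p.round(1),'psi',round(yaw(r),3),'total',v,'| n',n,'each',(v[:3]/max(n,1)).round(3),'mm/each',(120*np.linalg.norm(v[:3])/max(n,1)).round(),'turn',v[3:])
E
python3 - <<'E'
from h import *
q=cap('top')
def u(x,y):return [130+x/2.2,130+y/2.2]
C=unproj(q,[u(207,363),u(251,366),u(235,450),u(191,447)],40);print(C.mean(0),C)
plan([511,-407,80],-0.382)
E
```

```text
[371.77641133 270.24396103  40.        ] [[420.12987113 288.86590011  40.        ]
 [417.46682145 238.57428035  40.        ]
 [323.4318245  252.04474591  40.        ]
 [326.07712822 301.49091774  40.        ]]
t 25.45 pos [527.5 -90.4 198.4] psi -1.192 total [ 2.398  1.099  0.997  0.011  0.    -1.62 ] | n 3 each [0.799 0.366 0.332] mm/each 113.0 turn [ 0.011  0.    -1.62 ]
```

drive_tool(
  series="0.8 0.366 0.2 0 0 0 1;0.8 0.366 0.2 0 0 0 1;0.8 0.366 0.2 0 0 0 1",
)

```text
time_s: 25.75
eef_pos: [520.5, -199.4, 171.6]
ee_rot: [0.003, 0.827, -0.563, -0.003]
force: [0.2, 0.1, -0.7]
grip_width: 1.002
```

drive_tool(
  series="0.8 0.366 0.2 0 0 0 1;0.8 0.366 0.2 0 0 0 1;0.8 0.366 0.2 0 0 0 1",
)

```text
time_s: 26.05
eef_pos: [513.0, -307.8, 144.7]
ee_rot: [0.003, 0.826, -0.564, -0.005]
force: [0.3, 0.1, 0.2]
grip_width: 1.001
```

drive_tool(
  series="0.8 0.366 0.3 0 0 -0.81 1;0.8 0.366 0.3 0 0 -0.81 1;0.8 0.366 0.3 0 0 -0.81 1;0.8 0.366 0.3 0 0 -0.81 1",
)

```text
time_s: 26.45
eef_pos: [505.6, -413.8, 106.1]
ee_rot: [0.001, 0.922, -0.387, -0.007]
force: [-0.6, 0.2, 0.5]
grip_width: 1.004
```

drive_tool(
  series="0 0 0.2 0 0 -0.81 1;0 0 0.2 0 0 -0.81 1;0 0 0.2 0 0 -0.81 1;0 0 0.2 0 0 -0.81 1",
)

```text
time_s: 26.85
eef_pos: [505.9, -411.9, 82.1]
ee_rot: [-0.001, 0.981, -0.193, -0.007]
force: [-0.1, 0.3, 0.4]
grip_width: 0.996
```

```bash
python3 - <<'E'
from h import *
plan([511,-407,4],-0.382)
q=cap('side');f=q['frame'][330:480,60:260]
q2=cap('top')
cv2.imwrite('pics/t3.png',cv2.resize(q2['frame'][180:340,400:600][...,::-1],None,fx=4,fy=4,interpolation=cv2.INTER_CUBIC))
E
```

```text
t 26.85 pos [ 505.9 -411.9   82.1] psi -0.389 total [ 0.034 -0.055  0.65   0.003  0.03  -0.015] | n 1 each [ 0.034 -0.055  0.65 ] mm/each 78.0 turn [ 0.003  0.03  -0.015]
```

View pics/t3.png

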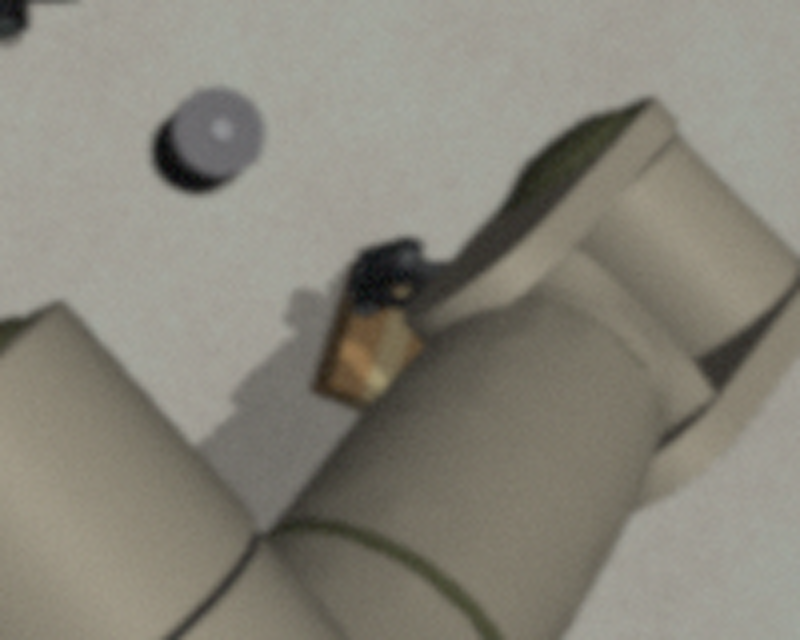

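The gripper sits over the fourth carton (crop about 385,320) as planned, so I descend and grip.

drive_tool(
  series="0.034 -0.055 0.2 0 0.03 -0.015 1;0.034 -0.055 0.5 0 0.03 -0.015 1;0.034 -0.055 0.65 0 0.03 -0.015 1;0.034 -0.055 0.65 0 0.03 -0.015 1;0.034 -0.055 0.65 0 0.03 -0.015 0.3;0.034 -0.055 0.65 0 0.03 -0.015 0.3;0.034 -0.055 0.65 0 0.03 -0.015 0.3;0.034 -0.055 0.65 0 0.03 -0.015 0.3;0.034 -0.055 0.65 0 0.03 -0.015 0.3",
  newtons=50,
)

```text
time_s: 27.85
eef_pos: [511.7, -408.4, 6.3]
ee_rot: [0.002, 0.981, -0.192, 0.002]
force: [-1.8, -0.5, 7.0]
grip_width: 0.692
```

drive_tool(
  series="0 0 -0.3 0 0 0 0.3;0 0 -0.7 0 0 0 0.3;0 0 -0.95 0 0 0 0.3;0 0 -0.95 0 0 0 0.3",
)

```text
time_s: 28.25
eef_pos: [513.0, -409.4, 126.2]
ee_rot: [0.005, 0.981, -0.192, 0.005]
force: [-0.1, 0.3, -1.1]
grip_width: 0.695
```

```bash
python3 - <<'E'
from h import *
plan([546.2,50.2,130],0.156)
q=cap('side','s4.png')
print(nets.spot_in('carton1_mid',q))
E
```

```text
t 28.25 pos [ 513.  -409.4  126.2] psi -0.386 total [-1.185 -3.652 -0.074  0.022 -0.02  -1.084] | n 4 each [-0.296 -0.913 -0.018] mm/each 115.0 turn [ 0.022 -0.02  -1.084]
[]
```

drive_tool(
  series="-0.296 -0.913 -0.2 0 0 0 0.3;-0.296 -0.913 -0.2 0 0 0 0.3;-0.296 -0.913 -0.2 0 0 0 0.3",
)

```text
time_s: 28.65
eef_pos: [519.6, -288.8, 143.5]
ee_rot: [0.001, 0.982, -0.191, 0.001]
force: [-0.5, -1.4, -1.1]
grip_width: 0.686
```

drive_tool(
  series="-0.296 -0.913 0 0 0 0 0.3;-0.296 -0.913 0 0 0 0 0.3;-0.296 -0.913 0 0 0 0 0.3",
)

```text
time_s: 28.95
eef_pos: [527.1, -170.1, 141.9]
ee_rot: [0.0, 0.982, -0.19, -0.001]
force: [0.9, -0.5, -1.4]
grip_width: 0.696
```

drive_tool(
  series="-0.296 -0.913 0 0 0 0 0.3;-0.296 -0.913 0 0 0 0 0.3;-0.296 -0.913 0 0 0 0 0.3",
)

```text
time_s: 29.25
eef_pos: [534.1, -51.6, 140.5]
ee_rot: [-0.0, 0.982, -0.188, -0.002]
force: [0.3, -0.4, -1.1]
grip_width: 0.694
```

drive_tool(
  series="-0.296 -0.913 0 0.022 -0.02 -0.98 0.3;-0.296 -0.913 0 0.022 -0.02 -0.98 0.3;-0.296 -0.913 0 0.022 -0.02 -0.98 0.3;-0.296 -0.913 0 0.022 -0.02 -0.98 0.3;-0.296 -0.913 0 0.022 -0.02 -0.98 0.3",
)

```text
time_s: 29.75
eef_pos: [541.2, 63.7, 139.4]
ee_rot: [-0.007, 0.998, 0.056, -0.007]
force: [0.6, -0.1, -0.6]
grip_width: 0.691
```

```bash
python3 - <<'E'
from h import *
plan([546.2,50.2,80],0.156);print(st()[2]['force'],st()[2]['grip_width'])
q=cap('side');q2=cap('top')
a=cv2.resize(q2['frame'][200:290,280:400][...,::-1],(480,360),interpolation=cv2.INTER_CUBIC)
b=cv2.resize(q['frame'][190:310,250:410][...,::-1],(480,360),interpolation=cv2.INTER_CUBIC)
cv2.imwrite('pics/p5.png',np.vstack([a,b])[:720])
cv2.imwrite('pics/p5.png',cv2.resize(np.hstack([a,b]),(800,300)))
E
```

```text
t 29.75 pos [541.2  63.7 139.4] psi 0.112 total [ 0.036  0.124  0.493 -0.03   0.026 -0.088] | n 1 each [0.036 0.124 0.493] mm/each 61.0 turn [-0.03   0.026 -0.088]
[ 0.60911207 -0.12839633 -0.6222232 ] 0.691303198315917
```

View pics/p5.png

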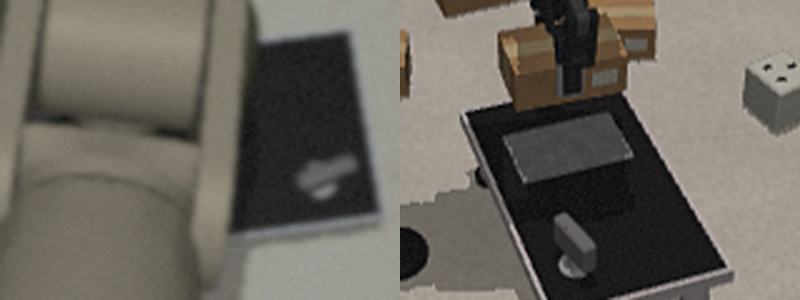

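The carton is held centrally, over the mat in the side view. I lower it.

drive_tool(
  series="0.036 0.124 0.2 -0.03 0.026 -0.088 0.3;0.036 0.124 0.45 -0.03 0.026 -0.088 0.3;0.036 0.124 0.5 -0.03 0.026 -0.088 0.3;0.036 0.124 0.51 -0.03 0.026 -0.088 0.3;0.036 0.124 0.51 -0.03 0.026 -0.088 0.3",
)

```text
time_s: 30.35
eef_pos: [547.0, 49.2, 79.2]
ee_rot: [0.0, 0.997, 0.076, 0.001]
force: [-0.3, 0.2, 0.2]
grip_width: 0.694
```

```bash
python3 - <<'E'
from h import *
plan([546.2,50.2,76],0.156);print(st()[2]['force'])
E
```

```text
t 30.35 pos [547.   49.2  79.2] psi 0.152 total [-0.005 -0.009  0.027  0.001 -0.004 -0.008] | n 1 each [-0.005 -0.009  0.027] mm/each 3.0 turn [ 0.001 -0.004 -0.008]
[-0.29944134  0.20140061  0.17284851]
```

drive_tool(
  series="-0.005 -0.009 0.01 0 0 0 0.3;-0.005 -0.009 0.02 0 0 0 0.3;-0.005 -0.009 0.023 0 0 0 0.3;-0.005 -0.009 0.023 0 0 0 1;-0.005 -0.009 0.023 0 0 0 1;-0.005 -0.009 0.023 0 0 0 1;-0.005 -0.009 -0.2 0 0 0 1;-0.005 -0.009 -0.55 0 0 0 1;-0.005 -0.009 -0.6 0 0 0 1",
)

```text
time_s: 31.25
eef_pos: [548.0, 50.1, 155.8]
ee_rot: [0.001, 0.997, 0.076, 0.005]
force: [0.2, -0.5, -0.2]
grip_width: 0.998
```

```bash
python3 - <<'E'
from h import *
plan([627,280,80],-0.163)
E
```

```text
t 31.25 pos [548.   50.1 155.8] psi 0.152 total [ 0.935 -1.796  0.636  0.002 -0.02   0.63 ] | n 2 each [ 0.468 -0.898  0.318] mm/each 127.0 turn [ 0.002 -0.02   0.63 ]
```

drive_tool(
  series="0.468 -0.898 0 0 0 0 1;0.468 -0.898 0 0 0 0 1;0.468 -0.898 0 0 0 0 1",
)

```text
time_s: 31.55
eef_pos: [587.6, 168.3, 155.8]
ee_rot: [0.001, 0.997, 0.077, 0.005]
force: [0.3, -0.9, 0.3]
grip_width: 0.998
```

drive_tool(
  series="0.468 -0.898 0.3 0 -0.02 0.63 1;0.468 -0.898 0.5 0 -0.02 0.63 1;0.468 -0.898 0.63 0 -0.02 0.63 1;0.468 -0.898 0.63 0 -0.02 0.63 1",
)

```text
time_s: 31.95
eef_pos: [624.4, 286.4, 72.8]
ee_rot: [0.002, 0.997, -0.079, -0.005]
force: [0.0, -1.0, -1.7]
grip_width: 1.003
```

```bash
python3 - <<'E'
from h import *
plan([627,280,6],-0.163)
q=cap('side');q2=cap('top')
a=cv2.resize(q2['frame'][180:330,160:360][...,::-1],(480,360),interpolation=cv2.INTER_CUBIC)
b=cv2.resize(q['frame'][160:310,210:410][...,::-1],(480,360),interpolation=cv2.INTER_CUBIC)
cv2.imwrite('pics/p6.png',cv2.resize(np.hstack([a,b]),(800,300)))
E
```

```text
t 31.95 pos [624.4 286.4  72.8] psi -0.158 total [0.035 0.047 0.557 0.008 0.019 0.011] | n 1 each [0.035 0.047 0.557] mm/each 67.0 turn [0.008 0.019 0.011]
```

View pics/p6.png

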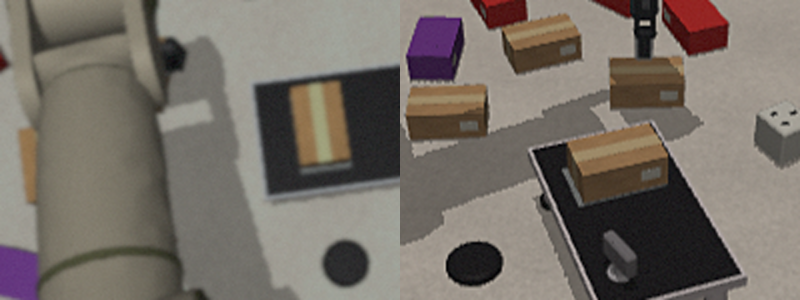

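drive_tool(
  series="0.035 0.047 0.25 0 0.019 0.011 1;0.035 0.047 0.5 0 0.019 0.011 1;0.035 0.047 0.55 0 0.019 0.011 1;0.035 0.047 0.55 0 0.019 0.011 1;0.035 0.047 0.55 0 0.019 0.011 0.3;0.035 0.047 0.55 0 0.019 0.011 0.3;0.035 0.047 0.55 0 0.019 0.011 0.3;0.035 0.047 0.55 0 0.019 0.011 0.3;0.035 0.047 0.55 0 0.019 0.011 0.3",
)

```text
time_s: 32.95
eef_pos: [631.2, 277.7, 16.0]
ee_rot: [0.0, 0.997, -0.082, 0.006]
force: [-1.5, -1.0, 5.9]
grip_width: 0.69
```

drive_tool(
  series="0 0 -0.3 0 0 0 0.3;0 0 -0.7 0 0 0 0.3;0 0 -1 0 0 0 0.3;0 0 -1 0 0 0 0.3",
)

```text
time_s: 33.35
eef_pos: [632.1, 278.6, 143.6]
ee_rot: [-0.002, 0.997, -0.082, 0.012]
force: [0.2, -0.6, -1.4]
grip_width: 0.696
```

```bash
cat >> h.py <<'E'
def cartons(q,z,roi=None,V=0):
    h=cv2.cvtColor(q['frame'],cv2.COLOR_RGB2HSV)
    m=((h[...,0]>8)&(h[...,0]<35)&(h[...,1]>48)&(h[...,2]>V)).astype('u1')*255
    if roi: 
        k=np.zeros_like(m);k[roi[1]:roi[3],roi[0]:roi[2]]=1;m*=k
    m=cv2.morphologyEx(cv2.morphologyEx(m,cv2.MORPH_OPEN,np.ones((3,3))),cv2.MORPH_CLOSE,np.ones((3,3)))
    for b in blobs(q,m,z): print('carton',*[np.round(x,3) for x in b])
E
python3 - <<'E'
from h import *
plan([546.2,50.2,160],0.156)
q=cap('top')
cartons(q,110,[285,205,400,285]);cartons(q,110,[285,205,400,285],110)
E
```

```text
t 33.35 pos [632.1 278.6 143.6] psi -0.165 total [-0.391  1.994 -0.157 -0.003 -0.047 -0.642] | n 3 each [-0.13   0.665 -0.052] mm/each 82.0 turn [-0.003 -0.047 -0.642]
carton [549.686  51.448] 102.731 66.973 0.15 [319.538 240.985]
carton [549.647  51.985] 96.066 59.575 0.148 [319.508 240.966]
```

```bash
python3 - <<'E'
from h import *
plan([546.2,50.2,160],0.156);print(np.round(st()[2]['dq'],3),st()[1].as_matrix()[:,2])
q=cap('side');plan([546.2,50.2,160],0.156)
b=cv2.resize(q['frame'][120:270,270:470][...,::-1],(800,600),interpolation=cv2.INTER_CUBIC)
cv2.imwrite('pics/p7.png',b)
E
```

```text
t 33.4 pos [630.9 278.2 139.7] psi -0.165 total [-0.381  1.99  -0.182 -0.    -0.036 -0.642] | n 3 each [-0.127  0.663 -0.061] mm/each 81.0 turn [-0.    -0.036 -0.642]
[-0.002  0.063  0.068 -0.002 -0.02  -0.001] [ 1.80290473e-02  6.90889197e-05 -9.99837461e-01]
t 33.45 pos [629.9 277.9 137. ] psi -0.165 total [-0.374  1.986 -0.199  0.002 -0.027 -0.642] | n 3 each [-0.125  0.662 -0.066] mm/each 81.0 turn [ 0.002 -0.027 -0.642]
```

View pics/p7.png

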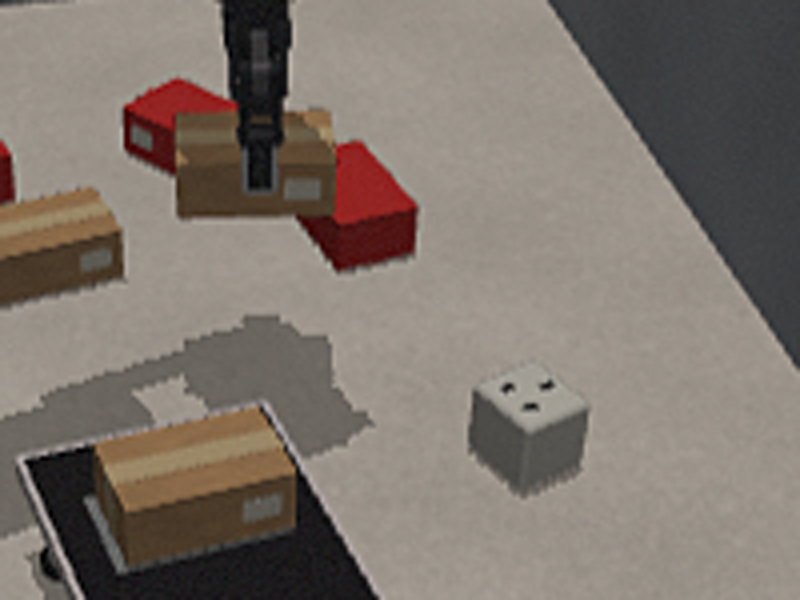

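drive_tool(
  series="-0.187 0.993 -0.2 0 0 0 0.3;-0.187 0.993 -0.2 0 0 0 0.3;-0.187 0.993 -0.2 0 0 0 0.3",
)

```text
time_s: 33.75
eef_pos: [586.3, 161.2, 159.7]
ee_rot: [0.001, 0.997, -0.083, 0.005]
force: [-0.2, 0.1, -1.1]
grip_width: 0.693
```

drive_tool(
  series="-0.187 0.993 0 0 -0.027 -0.64 0.3;-0.187 0.993 0 0 -0.027 -0.64 0.3;-0.187 0.993 0 0 -0.027 -0.64 0.3;-0.187 0.993 0 0 -0.027 -0.64 0.3;-0.187 0.993 0 0 -0.027 -0.64 0.3",
)

```text
time_s: 34.25
eef_pos: [543.9, 47.2, 158.6]
ee_rot: [0.001, 0.997, 0.076, -0.002]
force: [-0.2, 0.5, -2.5]
grip_width: 0.692
```

```bash
python3 - <<'E'
from h import *
plan([545.2,50.2,130],0.156);print(st()[2]['grip_width'])
E
```

```text
t 34.25 pos [543.9  47.2 158.6] psi 0.152 total [ 0.016 -0.023  0.238  0.002  0.009 -0.008] | n 1 each [ 0.016 -0.023  0.238] mm/each 29.0 turn [ 0.002  0.009 -0.008]
0.6915703679926891
```

drive_tool(
  series="0.016 -0.023 0.1 0 0.009 -0.008 0.3;0.016 -0.023 0.2 0 0.009 -0.008 0.3;0.016 -0.023 0.24 0 0.009 -0.008 0.3;0.016 -0.023 0.24 0 0.009 -0.008 0.3;0.016 -0.023 0.24 0 0.009 -0.008 0.3",
)

```text
time_s: 34.75
eef_pos: [545.4, 50.4, 129.9]
ee_rot: [0.0, 0.997, 0.078, 0.0]
force: [0.1, 0.7, -2.2]
grip_width: 0.695
```

drive_tool(
  series="0 0 0.01 0 0 0 0.3;0 0 0.018 0 0 0 0.3;0 0 0.018 0 0 0 0.3;0 0 0.018 0 0 0 0.3",
)

```text
time_s: 35.15
eef_pos: [545.5, 50.3, 127.9]
ee_rot: [0.0, 0.997, 0.078, 0.0]
force: [-0.4, -0.6, -1.5]
grip_width: 0.693
```

drive_tool(
  series="0 0 0.01 0 0 0 0.3;0 0 0.018 0 0 0 0.3;0 0 0.018 0 0 0 0.3;0 0 0.018 0 0 0 0.3",
)

```text
time_s: 35.55
eef_pos: [545.6, 50.3, 126.2]
ee_rot: [0.0, 0.997, 0.078, 0.0]
force: [-3.8, -0.3, 4.4]
grip_width: 0.692
```

```bash
python3 - <<'E'
from h import *
plan([545.2,50.2,130],0.156);print(st()[2]['grip_width'],st()[2]['force'])
q=cap('side')
b=cv2.resize(q['frame'][180:300,250:410][...,::-1],(640,480),interpolation=cv2.INTER_CUBIC)
cv2.imwrite('pics/p8.png',b)
E
```

```text
t 35.55 pos [545.6  50.3 126.2] psi 0.156 total [-0.003  0.001 -0.031  0.002 -0.002  0.   ] | n 1 each [-0.003  0.001 -0.031] mm/each 4.0 turn [ 0.002 -0.002  0.   ]
0.6921520967184007 [-3.78250467 -0.29669198  4.42008612]
```

View pics/p8.png

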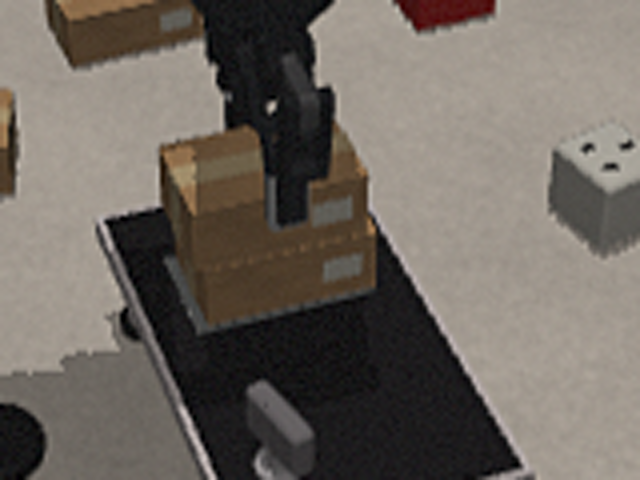

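drive_tool(
  series="0 0 0 0 0 0 1;0 0 0 0 0 0 1;0 0 0 0 0 0 1;0 0 -0.3 0 0 0 1;0 0 -0.6 0 0 0 1;0 0 -0.6 0 0 0 1",
)

```text
time_s: 36.2
eef_pos: [547.4, 50.3, 202.7]
ee_rot: [0.001, 0.997, 0.078, 0.005]
force: [-0.3, -0.5, -0.3]
grip_width: 1.0
```

```bash
python3 - <<'E'
from h import *
q=cap('top');cartons(q,40,[150,200,262,345]);cartons(q,40,[150,200,262,345],110)
plan([505,396.6,80],0.2)
E
```

```text
carton [370.961 266.596] 95.437 64.493 -0.125 [231.849 315.193]
carton [505.    396.942] 100.06 66.799 0.207 [183.28  261.339]
carton [371.266 269.083] 95.82 59.44 -0.135 [231.034 315.171]
carton [505.882 400.799] 96.674 59.639 0.203 [181.912 260.474]
t 36.25 pos [546.4  50.3 200. ] psi 0.156 total [ 0.103 -2.907  0.994  0.005 -0.01  -0.088] | n 3 each [ 0.034 -0.969  0.331] mm/each 123.0 turn [ 0.005 -0.01  -0.088]
```

drive_tool(
  series="0.034 -0.98 0.2 0 0 0 1;0.034 -0.98 0.2 0 0 0 1;0.034 -0.98 0.2 0 0 0 1",
)

```text
time_s: 36.55
eef_pos: [530.5, 170.2, 173.5]
ee_rot: [0.001, 0.997, 0.079, 0.001]
force: [0.7, -0.4, 0.7]
grip_width: 0.999
```

drive_tool(
  series="0.034 -0.98 0.3 0 0 0 1;0.034 -0.98 0.3 0 0 0 1;0.034 -0.98 0.3 0 0 0 1",
)

```text
time_s: 36.85
eef_pos: [514.0, 289.6, 134.6]
ee_rot: [0.001, 0.997, 0.08, -0.001]
force: [0.5, -1.1, 0.0]
grip_width: 1.002
```

drive_tool(
  series="0.034 -0.98 0.3 0 -0.01 -0.09 1;0.034 -0.98 0.4 0 -0.01 -0.09 1;0.034 -0.98 0.4 0 -0.01 -0.09 1;0.034 -0.98 0.4 0 -0.01 -0.09 1",
)

```text
time_s: 37.25
eef_pos: [496.2, 408.5, 82.2]
ee_rot: [0.002, 0.994, 0.105, -0.007]
force: [-0.1, -1.0, -0.3]
grip_width: 1.003
```

```bash
python3 - <<'E'
from h import *
plan([506,400.5,8],0.205)
E
```

```text
t 37.25 pos [496.2 408.5  82.2] psi 0.21 total [0.074 0.081 0.617 0.005 0.027 0.009] | n 1 each [0.074 0.081 0.617] mm/each 75.0 turn [0.005 0.027 0.009]
```

drive_tool(
  series="0.074 0.081 0.1 0 0.027 0.009 1;0.074 0.081 0.3 0 0.027 0.009 1;0.074 0.081 0.4 0 0.027 0.009 1;0.074 0.081 0.4 0 0.027 0.009 1",
)

```text
time_s: 37.65
eef_pos: [505.5, 399.5, 32.0]
ee_rot: [0.002, 0.995, 0.102, -0.002]
force: [1.1, -0.2, -0.4]
grip_width: 1.001
```

```bash
python3 - <<'E'
from h import *
plan([506,400.5,8],0.205)
E
```

```text
t 37.65 pos [505.5 399.5  32. ] psi 0.204 total [ 0.007 -0.008  0.2    0.007  0.008 -0.001] | n 1 each [ 0.007 -0.008  0.2  ] mm/each 24.0 turn [ 0.007  0.008 -0.001]
```

drive_tool(
  series="0.007 -0.008 0.1 0.007 0.008 0 1;0.007 -0.008 0.2 0.007 0.008 0 1;0.007 -0.008 0.2 0.007 0.008 0 1;0.007 -0.008 0.2 0.007 0.008 0 0.3;0.007 -0.008 0.2 0.007 0.008 0 0.3;0.007 -0.008 0.2 0.007 0.008 0 0.3;0.007 -0.008 0.2 0.007 0.008 0 0.3;0.007 -0.008 0.2 0.007 0.008 0 0.3",
)

```text
time_s: 38.45
eef_pos: [506.5, 400.7, 8.8]
ee_rot: [-0.0, 0.995, 0.102, 0.001]
force: [-0.9, -1.3, 6.2]
grip_width: 0.692
```

drive_tool(
  series="0 0 -0.4 0 0 0 0.3;0 0 -0.8 0 0 0 0.3;0 0 -0.99 0 0 0 0.3;0 0 -0.99 0 0 0 0.3;0 0 -0.99 0 0 0 0.3",
)

```text
time_s: 38.95
eef_pos: [505.7, 400.4, 126.1]
ee_rot: [0.0, 0.995, 0.102, -0.0]
force: [-0.6, -0.2, -3.6]
grip_width: 0.694
```

drive_tool(
  series="0 0 -0.3 0 0 0 0.3;0 0 -0.55 0 0 0 0.3;0 0 -0.55 0 0 0 0.3;0 0 -0.55 0 0 0 0.3",
)

```text
time_s: 39.35
eef_pos: [505.1, 400.1, 189.7]
ee_rot: [0.001, 0.995, 0.102, -0.002]
force: [0.4, -0.3, -2.7]
grip_width: 0.693
```

```bash
python3 - <<'E'
from h import *
plan([546.5,50.2,195],0.156)
q=cap('top');cartons(q,150,[285,195,400,285],110)
E
```

```text
t 39.35 pos [505.1 400.1 189.7] psi 0.205 total [-0.255  2.925 -0.039  0.003  0.007  0.097] | n 3 each [-0.085  0.975 -0.013] mm/each 117.0 turn [0.003 0.007 0.097]
carton [543.906  51.468] 96.513 59.284 0.148 [319.911 240.244]
```

drive_tool(
  series="-0.085 0.975 -0.03 0 0 0 0.3;-0.085 0.975 -0.03 0 0 0 0.3;-0.085 0.975 -0.03 0 0 0 0.3",
)

```text
time_s: 39.7
eef_pos: [518.3, 279.6, 190.6]
ee_rot: [0.002, 0.995, 0.101, -0.005]
force: [-0.2, 0.2, -2.5]
grip_width: 0.693
```

drive_tool(
  series="-0.085 0.975 -0.01 0 0 0 0.3;-0.085 0.975 -0.01 0 0 0 0.3;-0.085 0.975 -0.01 0 0 0 0.3",
)

```text
time_s: 40.0
eef_pos: [531.3, 159.7, 190.3]
ee_rot: [0.002, 0.995, 0.099, -0.006]
force: [0.3, 1.2, -2.6]
grip_width: 0.693
```

drive_tool(
  series="-0.085 0.975 0 0 0.007 0.097 0.3;-0.085 0.975 0 0 0.007 0.097 0.3;-0.085 0.975 0 0 0.007 0.097 0.3;-0.085 0.975 0 0 0.007 0.097 0.3;-0.085 0.975 0 0 0.007 0.097 0.3",
)

```text
time_s: 40.5
eef_pos: [544.0, 43.4, 189.4]
ee_rot: [0.002, 0.997, 0.075, -0.006]
force: [0.9, 0.2, -2.0]
grip_width: 0.694
```

```bash
python3 - <<'E'
from h import *
plan([546,50,162],0.156);print(st()[2]['grip_width'])
E
```

```text
t 40.5 pos [544.   43.4 189.4] psi 0.15 total [ 0.027 -0.052  0.228  0.005  0.024 -0.012] | n 1 each [ 0.027 -0.052  0.228] mm/each 28.0 turn [ 0.005  0.024 -0.012]
0.6941159175628423
```

drive_tool(
  series="0.027 -0.052 0.05 0.005 0.024 -0.012 0.3;0.027 -0.052 0.15 0.005 0.024 -0.012 0.3;0.027 -0.052 0.228 0.005 0.024 -0.012 0.3;0.027 -0.052 0.228 0.005 0.024 -0.012 0.3;0.027 -0.052 0.228 0.005 0.024 -0.012 0.3",
)

```text
time_s: 41.0
eef_pos: [545.9, 50.1, 161.8]
ee_rot: [-0.0, 0.997, 0.078, -0.0]
force: [0.4, -0.6, -1.7]
grip_width: 0.692
```

drive_tool(
  series="0 0 0.01 0 0 0 0.3;0 0 0.015 0 0 0 0.3;0 0 0.015 0 0 0 0.3;0 0 0.015 0 0 0 0.3",
)

```text
time_s: 41.4
eef_pos: [546.0, 50.1, 160.1]
ee_rot: [0.0, 0.997, 0.078, -0.0]
force: [-0.3, 0.1, -2.2]
grip_width: 0.694
```

drive_tool(
  series="0 0 0.01 0 0 0 0.3;0 0 0.015 0 0 0 0.3;0 0 0.015 0 0 0 0.3;0 0 0.015 0 0 0 0.3",
)

```text
time_s: 41.8
eef_pos: [546.0, 50.1, 158.8]
ee_rot: [0.0, 0.997, 0.078, 0.0]
force: [-3.8, 0.1, 6.4]
grip_width: 0.691
```

```bash
python3 - <<'E'
from h import *
plan([546,50,162],0.156);print(st()[2]['grip_width'],st()[2]['force'])
E
```

```text
t 41.8 pos [546.   50.1 158.8] psi 0.156 total [-0.     0.    -0.026  0.001 -0.001  0.001] | n 1 each [-0.     0.    -0.026] mm/each 3.0 turn [ 0.001 -0.001  0.001]
0.6906530107785588 [-3.75899178  0.07295229  6.3825021 ]
```

Contact was at exactly the predicted height. I release, then look again at the last carton.

drive_tool(
  series="0 0 0 0 0 0 1;0 0 0 0 0 0 1;0 0 0 0 0 0 1;0 0 -0.3 0 0 0 1;0 0 -0.5 0 0 0 1;0 0 -0.5 0 0 0 1",
)

```text
time_s: 42.4
eef_pos: [547.3, 50.0, 222.0]
ee_rot: [0.001, 0.997, 0.078, 0.003]
force: [0.3, -0.2, -0.1]
grip_width: 0.999
```

```bash
python3 - <<'E'
from h import *
q=cap('top');cartons(q,40,[150,200,262,345],110)
plan([371,269,90],-0.132)
E
```

```text
carton [371.405 268.82 ] 95.762 59.549 -0.125 [231.009 315.154]
t 42.45 pos [546.5  50.  219.9] psi 0.157 total [-1.164e+00 -2.032e+00  1.077e+00  1.000e-03 -6.000e-03  5.770e-01] | n 3 each [-0.388 -0.677  0.359] mm/each 103.0 turn [ 0.001 -0.006  0.577]
```

drive_tool(
  series="-0.388 -0.677 0 0 0 0 1;-0.388 -0.677 0 0 0 0 1;-0.388 -0.677 0 0 0 0 1",
)

```text
time_s: 42.75
eef_pos: [484.9, 126.0, 218.7]
ee_rot: [-0.0, 0.997, 0.08, 0.0]
force: [0.3, -0.1, 0.4]
grip_width: 1.003
```

drive_tool(
  series="-0.388 -0.677 0.4 0 0 0 1;-0.388 -0.677 0.4 0 0 0 1;-0.388 -0.677 0.4 0 0 0 1",
)

```text
time_s: 43.05
eef_pos: [422.4, 200.5, 167.6]
ee_rot: [-0.0, 0.997, 0.081, -0.003]
force: [0.9, 0.1, -0.3]
grip_width: 1.001
```

drive_tool(
  series="-0.388 -0.677 0.3 0 0 0.577 1;-0.388 -0.677 0.6 0 0 0.577 1;-0.388 -0.677 0.6 0 0 0.577 1;-0.388 -0.677 0.6 0 0 0.577 1;-0.388 -0.677 0.6 0 0 0.577 1",
)

```text
time_s: 43.55
eef_pos: [363.7, 272.7, 96.0]
ee_rot: [0.001, 0.998, -0.062, -0.003]
force: [0.4, 0.0, 0.9]
grip_width: 1.001
```

```bash
python3 - <<'E'
from h import *
plan([371.3,269,32],-0.13)
E
```

```text
t 43.55 pos [363.7 272.7  96. ] psi -0.125 total [0.07  0.022 0.533 0.003 0.011 0.01 ] | n 1 each [0.07  0.022 0.533] mm/each 65.0 turn [0.003 0.011 0.01 ]
```

drive_tool(
  series="0.07 0.022 0.2 0 0.011 0.01 1;0.07 0.022 0.45 0 0.011 0.01 1;0.07 0.022 0.53 0 0.011 0.01 1;0.07 0.022 0.53 0 0.011 0.01 1",
)

```text
time_s: 43.95
eef_pos: [371.9, 268.3, 32.3]
ee_rot: [0.001, 0.998, -0.065, -0.001]
force: [0.2, -0.1, 0.1]
grip_width: 0.996
```

```bash
python3 - <<'E'
from h import *
plan([371.3,269,8],-0.13)
E
```

```text
t 43.95 pos [371.9 268.3  32.3] psi -0.131 total [-0.005 -0.005  0.203  0.004  0.002 -0.002] | n 1 each [-0.005 -0.005  0.203] mm/each 24.0 turn [ 0.004  0.002 -0.002]
```

drive_tool(
  series="-0.005 -0.005 0.1 0 0 0 1;-0.005 -0.005 0.2 0 0 0 1;-0.005 -0.005 0.2 0 0 0 1;-0.005 -0.005 0.2 0 0 0 0.3;-0.005 -0.005 0.2 0 0 0 0.3;-0.005 -0.005 0.2 0 0 0 0.3;-0.005 -0.005 0.2 0 0 0 0.3;-0.005 -0.005 0.2 0 0 0 0.3",
)

```text
time_s: 44.75
eef_pos: [371.7, 269.1, 8.9]
ee_rot: [0.001, 0.998, -0.065, -0.0]
force: [-1.9, -1.5, 5.9]
grip_width: 0.696
```

drive_tool(
  series="0 0 -0.4 0 0 0 0.3;0 0 -0.8 0 0 0 0.3;0 0 -0.99 0 0 0 0.3;0 0 -0.99 0 0 0 0.3;0 0 -0.99 0 0 0 0.3",
)

```text
time_s: 45.25
eef_pos: [371.3, 269.1, 127.1]
ee_rot: [0.001, 0.998, -0.065, -0.0]
force: [-0.5, -0.6, -1.4]
grip_width: 0.694
```

drive_tool(
  series="0 0 -0.4 0 0 0 0.3;0 0 -0.8 0 0 0 0.3;0 0 -0.95 0 0 0 0.3;0 0 -0.95 0 0 0 0.3",
)

```text
time_s: 45.65
eef_pos: [371.9, 269.6, 241.5]
ee_rot: [0.0, 0.998, -0.065, 0.001]
force: [0.0, 0.4, -2.4]
grip_width: 0.69
```

```bash
python3 - <<'E'
from h import *
plan([546,50.2,235],0.156)
q=cap('top');cartons(q,190,[285,190,400,285],110)
E
```

```text
t 45.65 pos [371.9 269.6 241.5] psi -0.131 total [ 1.676  1.624  0.058  0.002 -0.002 -0.573] | n 2 each [0.838 0.812 0.029] mm/each 140.0 turn [ 0.002 -0.002 -0.573]
carton [545.382  51.649] 96.331 59.789 0.147 [320.236 235.811]
```

drive_tool(
  series="0.838 0.812 0.02 0 0 0 0.3;0.838 0.812 0.02 0 0 0 0.3;0.838 0.812 0.02 0 0 0 0.3;0.838 0.812 0.02 0 0 0 0.3",
)

```text
time_s: 46.1
eef_pos: [459.4, 156.1, 233.6]
ee_rot: [0.002, 0.998, -0.068, -0.004]
force: [-0.4, 0.2, -1.2]
grip_width: 0.689
```

drive_tool(
  series="0.838 0.812 0.02 0 0 -0.573 0.3;0.838 0.812 0.02 0 0 -0.573 0.3;0.838 0.812 0.02 0 0 -0.573 0.3;0.838 0.812 0.02 0 0 -0.573 0.3;0.838 0.812 0.02 0 0 -0.573 0.3;0.838 0.812 0.02 0 0 -0.573 0.3",
)

```text
time_s: 46.7
eef_pos: [545.0, 47.0, 229.5]
ee_rot: [0.001, 0.997, 0.076, -0.005]
force: [0.3, 0.8, -1.0]
grip_width: 0.694
```

```bash
python3 - <<'E'
from h import *
plan([546,50,202],0.156);print(st()[2]['grip_width'])
E
```

```text
t 46.7 pos [545.   47.  229.5] psi 0.152 total [ 0.015 -0.024  0.229  0.003  0.021 -0.008] | n 1 each [ 0.015 -0.024  0.229] mm/each 28.0 turn [ 0.003  0.021 -0.008]
0.6938324723931939
```

drive_tool(
  series="0.015 -0.024 0.05 0 0.021 -0.008 0.3;0.015 -0.024 0.15 0 0.021 -0.008 0.3;0.015 -0.024 0.228 0 0.021 -0.008 0.3;0.015 -0.024 0.228 0 0.021 -0.008 0.3;0.015 -0.024 0.228 0 0.021 -0.008 0.3",
)

```text
time_s: 47.2
eef_pos: [545.9, 50.1, 201.9]
ee_rot: [0.001, 0.997, 0.078, -0.0]
force: [0.8, 0.8, -1.9]
grip_width: 0.694
```

drive_tool(
  series="0 0 0.01 0 0 0 0.3;0 0 0.015 0 0 0 0.3;0 0 0.015 0 0 0 0.3;0 0 0.015 0 0 0 0.3",
)

```text
time_s: 47.6
eef_pos: [546.0, 50.1, 200.3]
ee_rot: [0.001, 0.997, 0.078, -0.0]
force: [0.1, 1.6, -1.4]
grip_width: 0.693
```

drive_tool(
  series="0 0 0.01 0 0 0 0.3;0 0 0.013 0 0 0 0.3;0 0 0.013 0 0 0 0.3;0 0 0.013 0 0 0 0.3",
)

```text
time_s: 48.0
eef_pos: [546.1, 50.1, 198.9]
ee_rot: [0.001, 0.997, 0.078, 0.0]
force: [-1.3, -0.0, 1.2]
grip_width: 0.693
```

```bash
python3 - <<'E'
from h import *
plan([546,50,162],0.156);print(st()[2]['grip_width'],st()[2]['force'])
E
```

```text
t 48.0 pos [546.1  50.1 198.9] psi 0.156 total [-0.001 -0.     0.308  0.003 -0.    -0.   ] | n 1 each [-0.001 -0.     0.308] mm/each 37.0 turn [ 0.003 -0.    -0.   ]
0.6933012836202134 [-1.31003559 -0.02208861  1.23699192]
```

Touching now. I lower a hair, release, rise and check the column.

drive_tool(
  series="0 0 0.004 0 0 0 0.3;0 0 0.004 0 0 0 1;0 0 0.004 0 0 0 1;0 0 0.004 0 0 0 1;0 0 -0.2 0 0 0 1;0 0 -0.6 0 0 0 1;0 0 -0.9 0 0 0 1;0 0 -0.9 0 0 0 1;0 0 -0.9 0 0 0 1",
)

```text
time_s: 48.9
eef_pos: [546.1, 50.2, 306.8]
ee_rot: [0.001, 0.997, 0.078, 0.0]
force: [-0.7, -0.6, -0.8]
grip_width: 0.995
```

drive_tool(
  series="0 0.9 0 0 0 0 1;0 0.9 0 0 0 0 1;0 0.9 0 0 0 0 1;0 0.9 0 0 0 0 1",
)

```text
time_s: 49.3
eef_pos: [562.6, -57.6, 305.2]
ee_rot: [0.0, 0.997, 0.077, -0.001]
force: [-0.2, -0.0, -0.0]
grip_width: 1.0
```

```bash
python3 - <<'E'
from h import *
q2=cap('top');cartons(q2,230,[285,190,400,285],110)
q=cap('side')
b=cv2.resize(q['frame'][170:330,240:440][...,::-1],(750,600),interpolation=cv2.INTER_CUBIC)
cv2.imwrite('pics/p9.png',b)
f=q2['frame'];h=cv2.cvtColor(f,cv2.COLOR_RGB2HSV)
print([(np.round(d['rect'],1).tolist(),d['confidence']) for d in nets.spot_in('canister_mid',q2)])
print([(np.round(d['rect'],1).tolist(),d['confidence']) for d in nets.spot_in('plate_top',q2)])
cv2.imwrite('pics/p9t.png',cv2.resize(f[180:340,400:500][...,::-1],(500,800)))
m=np.zeros(f.shape[:2],'u1');R0=(slice(190,250),slice(420,490))
m[R0]=((h[R0][...,2]<118)&(h[R0][...,2]>70))*255
m=cv2.morphologyEx(m,cv2.MORPH_OPEN,np.ones((3,3)))
for c in cv2.findContours(m,0,1)[0]:
    if cv2.contourArea(c)>100:
        (x,y),r=cv2.minEnclosingCircle(c);print('lid',x,y,r,unproj(q2,[x,y],60))
plan([637,-295,200],0.156)
E
```

```text
carton [546.423  50.129] 96.311 60.902 0.169 [320.092 231.392]
[([442.3, 184.6, 469.4, 211.8], 0.85)]
[([436.3, 302.9, 457.6, 325.7], 0.52)]
lid 456.078125 195.84375 11.286121368408203 [[ 684.82631279 -303.4607365    60.        ]]
t 49.5 pos [562.7 -55.1 306.8] psi 0.158 total [ 2.980e-01  2.071e+00  8.920e-01  2.000e-03 -0.000e+00  3.000e-03] | n 3 each [0.099 0.69  0.297] mm/each 91.0 turn [ 0.002 -0.     0.003]
```

View pics/p9.png

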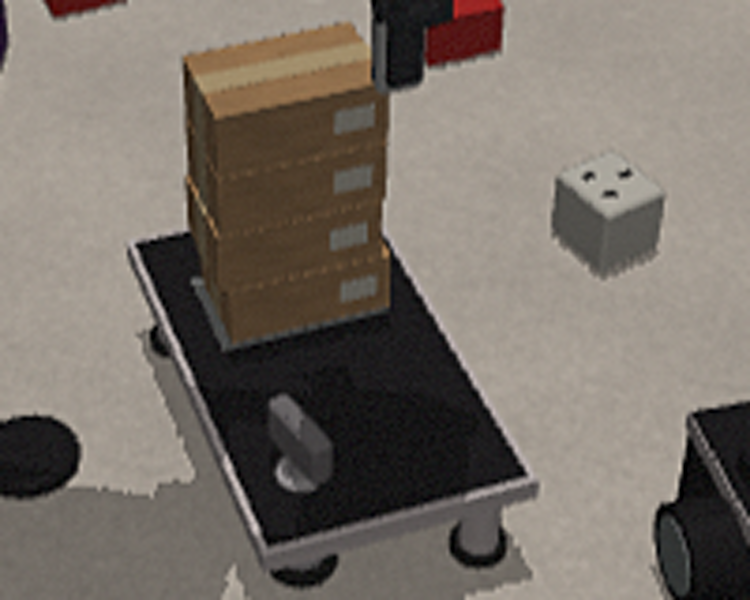

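The column is square: the top carton measures (546.4, 50.1), within 1 mm of the mat. The canister has been knocked from (637,-295) to about (685,-303), and both the net and the segmentation agree. That is at the reach limit, so I approach with the jaws closing tangentially.

```bash
python3 - <<'E'
from h import *
plan([684,-303,110],-0.417)
E
```

```text
t 49.5 pos [562.7 -55.1 306.8] psi 0.158 total [ 6.740e-01  2.197e+00  1.642e+00  2.000e-03 -1.000e-03  1.149e+00] | n 3 each [0.225 0.732 0.547] mm/each 113.0 turn [ 2.000e-03 -1.000e-03  1.149e+00]
```

View pics/p9t.png

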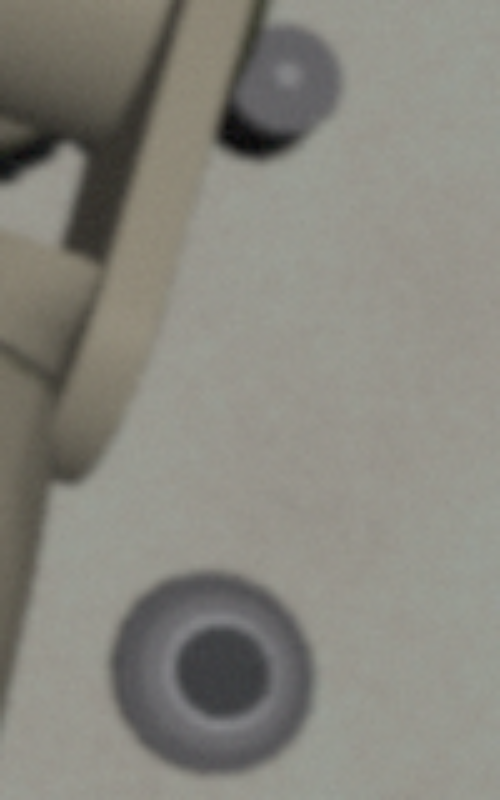

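```bash
python3 - <<'E'
from h import *
q=cap('side');
for d in nets.spot_in('canister_mid',q)[:2]:
    r=np.array(d['rect']);c=[(r[0]+r[2])/2,(r[1]+r[3])/2];print(r.round(1),d['confidence'],unproj(q,c,30).round(1))
    f=q['frame'];h=cv2.cvtColor(f,cv2.COLOR_RGB2HSV)
    l,t,rr,b=r.astype(int)
    m=np.zeros(f.shape[:2],'u1');S=(slice(t-5,b+6),slice(l-5,rr+6));m[S]=((h[S][...,2]>75)&(h[S][...,2]<125))*255
    m=cv2.morphologyEx(m,cv2.MORPH_OPEN,np.ones((3,3)))
    for c in cv2.findContours(m,0,1)[0]:
        if cv2.contourArea(c)>100: (x,y),(a,bb),_=cv2.fitEllipse(c);print('lid',x,y,a,bb,unproj(q,[x,y],58))
q2=cap('top');print(unproj(q2,[457.6,195.5],60))
E
```

```text
[414.2 367.6 450.8 414.8] 0.86 [[ 684.6 -310.    30. ]]
lid 435.7309875488281 379.92724609375 27.985429763793945 35.57203674316406 [[ 687.52204672 -306.59552453   58.        ]]
[[ 685.8374322  -307.50093187   60.        ]]
```

drive_tool(
  series="0.1 0.732 0.4 0 0 0 1;0.1 0.732 0.4 0 0 0 1;0.1 0.732 0.4 0 0 0 1",
)

```text
time_s: 49.95
eef_pos: [587.9, -143.7, 254.9]
ee_rot: [-0.0, 0.997, 0.077, -0.003]
force: [-0.1, 0.5, -1.3]
grip_width: 1.003
```

drive_tool(
  series="0.1 0.732 0.5 0 0 0.6 1;0.1 0.732 0.5 0 0 0.6 1;0.1 0.732 0.5 0 0 0.6 1;0.1 0.732 0.5 0 0 0.6 1",
)

```text
time_s: 50.35
eef_pos: [612.7, -228.9, 193.5]
ee_rot: [-0.0, 0.997, -0.073, -0.004]
force: [0.3, -0.0, -0.0]
grip_width: 0.999
```

```bash
python3 - <<'E'
from h import *
plan([684,-306,110],-0.417)
q2=cap('top');print(nets.spot_in('canister_mid',q2)[:2])
E
```

```text
t 50.35 pos [ 612.7 -228.9  193.5] psi -0.146 total [0.686 0.55  0.69  0.001 0.014 0.542] | n 1 each [0.686 0.55  0.69 ] mm/each 134.0 turn [0.001 0.014 0.542]
[]
```

drive_tool(
  series="0.3 0.25 0.3 0 0.014 0.54 1;0.68 0.55 0.69 0 0.014 0.54 1;0.68 0.55 0.69 0 0.014 0.54 1;0.68 0.55 0.69 0 0.014 0.54 1;0.68 0.55 0.69 0 0.014 0.54 1",
)

```text
time_s: 50.95
eef_pos: [685.0, -303.1, 114.5]
ee_rot: [0.001, 0.979, -0.204, 0.002]
force: [0.5, -0.2, 1.0]
grip_width: 0.999
```

```bash
python3 - <<'E'
from h import *
plan([685.5,-306.5,18],-0.417);print(np.round(st()[2]['joints'],3))
E
```

```text
t 50.95 pos [ 685.  -303.1  114.5] psi -0.412 total [ 0.011  0.024  0.804  0.001 -0.01   0.011] | n 1 each [0.011 0.024 0.804] mm/each 97.0 turn [ 0.001 -0.01   0.011]
[-0.572  0.926  0.788  0.     1.422  1.41 ]
```

drive_tool(
  series="0.011 0.024 0.2 0 -0.01 0.011 1;0.011 0.024 0.4 0 -0.01 0.011 1;0.011 0.024 0.4 0 -0.01 0.011 1;0.011 0.024 0.4 0 -0.01 0.011 1",
)

```text
time_s: 51.35
eef_pos: [685.9, -305.6, 69.5]
ee_rot: [0.001, 0.978, -0.206, 0.001]
force: [0.1, -0.6, 0.3]
grip_width: 1.003
```

```bash
python3 - <<'E'
from h import *
plan([685.5,-306.5,18],-0.417)
q=cap('side')
b=cv2.resize(q['frame'][310:460,340:540][...,::-1],(800,600),interpolation=cv2.INTER_CUBIC)
cv2.imwrite('pics/p10.png',b)
E
```

```text
t 51.35 pos [ 685.9 -305.6   69.5] psi -0.416 total [-0.001  0.007  0.429  0.002 -0.006  0.002] | n 1 each [-0.001  0.007  0.429] mm/each 51.0 turn [ 0.002 -0.006  0.002]
```

View pics/p10.png

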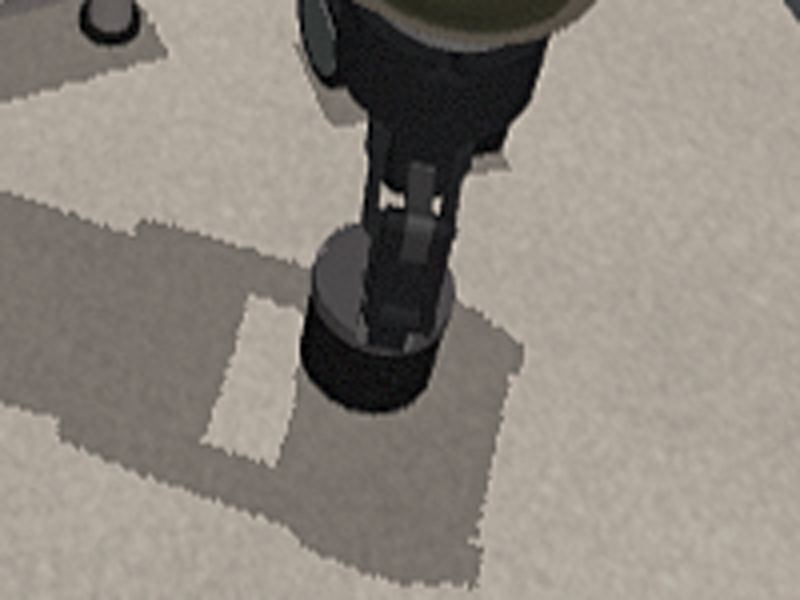

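drive_tool(
  series="0 0.007 0.08 0 0 0 1;0 0.007 0.16 0 0 0 1;0 0.007 0.2 0 0 0 1;0 0.007 0.2 0 0 0 1",
)

```text
time_s: 51.8
eef_pos: [685.4, -306.6, 44.6]
ee_rot: [0.001, 0.978, -0.207, 0.001]
force: [-0.2, -0.6, 0.2]
grip_width: 0.994
```

drive_tool(
  series="0 0 0.1 0 0 0 1;0 0 0.2 0 0 0 1;0 0 0.23 0 0 0 1;0 0 0.23 0 0 0 1",
)

```text
time_s: 52.2
eef_pos: [685.0, -306.4, 15.6]
ee_rot: [0.0, 0.978, -0.207, 0.0]
force: [-0.8, -0.9, 1.4]
grip_width: 1.0
```

drive_tool(
  series="0 0 0 0 0 0 0.3;0 0 0 0 0 0 0.3;0 0 0 0 0 0 0.3;0 0 0 0 0 0 0.3;0 0 0 0 0 0 0.3",
  newtons=60,
)

```text
time_s: 52.7
eef_pos: [685.4, -306.5, 16.3]
ee_rot: [0.001, 0.978, -0.207, 0.001]
force: [1.7, 1.2, 3.0]
grip_width: 0.68
```

```bash
python3 - <<'E'
from h import *
plan([685.5,-306.5,130],-0.417);print(st()[2]['force'])
q=cap('side')
b=cv2.resize(q['frame'][310:460,340:540][...,::-1],(600,450),interpolation=cv2.INTER_CUBIC)
cv2.imwrite('pics/p11.png',b)
E
```

```text
t 52.7 pos [ 685.4 -306.5   16.3] psi -0.416 total [ 0.003  0.    -0.948  0.002 -0.003  0.002] | n 1 each [ 0.003  0.    -0.948] mm/each 114.0 turn [ 0.002 -0.003  0.002]
[1.73382228 1.24879452 2.98160797]
```

View pics/p11.png

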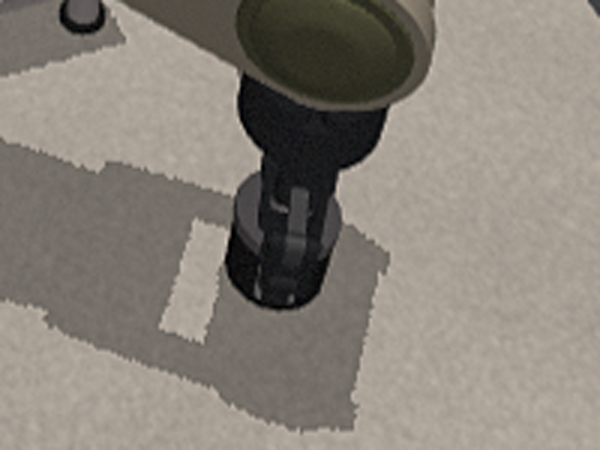

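drive_tool(
  series="0 0 -0.3 0 0 0 0.3;0 0 -0.6 0 0 0 0.3;0 0 -0.7 0 0 0 0.3;0 0 -0.7 0 0 0 0.3;0 0 -0.7 0 0 0 0.3",
)

```text
time_s: 53.25
eef_pos: [684.5, -306.0, 97.7]
ee_rot: [-0.0, 0.978, -0.207, -0.001]
force: [-0.1, -0.7, -2.4]
grip_width: 0.678
```

```bash
python3 - <<'E'
from h import *
plan([379.7,-268.5,90],-0.417);print(st()[2]['force'],st()[2]['grip_width'])
q=cap('side');d=nets.spot_in('canister_mid',q)[:1];print(d)
E
```

```text
t 53.25 pos [ 684.5 -306.    97.7] psi -0.416 total [-2.449e+00  7.410e-01  7.000e-02  0.000e+00  4.000e-03  1.000e-03] | n 3 each [-0.816  0.247  0.023] mm/each 102.0 turn [0.    0.004 0.001]
[-0.09690463 -0.71462195 -2.44019199] 0.6784730368254569
[{'rect': [418.4, 339.3, 462.8, 387.7], 'confidence': 0.97}]
```

drive_tool(
  series="-0.816 0.247 0 0 0 0 0.3;-0.816 0.247 0 0 0 0 0.3;-0.816 0.247 0 0 0 0 0.3",
)

```text
time_s: 53.65
eef_pos: [576.0, -290.3, 93.1]
ee_rot: [-0.003, 0.978, -0.207, -0.008]
force: [-0.7, 0.1, -2.4]
grip_width: 0.681
```

drive_tool(
  series="-0.816 0.247 0 0 0 0 0.3;-0.816 0.247 0 0 0 0 0.3;-0.816 0.247 0 0 0 0 0.3",
)

```text
time_s: 53.95
eef_pos: [469.5, -275.4, 92.4]
ee_rot: [-0.005, 0.978, -0.208, -0.011]
force: [0.8, -0.5, -2.9]
grip_width: 0.682
```

drive_tool(
  series="-0.816 0.247 0 0 0 0 0.3;-0.816 0.247 0 0 0 0 0.3;-0.816 0.247 0 0 0 0 0.3;-0.816 0.247 0 0 0 0 0.3;-0.816 0.247 0 0 0 0 0.3",
)

```text
time_s: 54.45
eef_pos: [369.0, -263.4, 94.8]
ee_rot: [-0.005, 0.978, -0.208, -0.011]
force: [0.6, 0.7, -2.7]
grip_width: 0.682
```

```bash
python3 - <<'E'
from h import *
plan([379.7,-268.5,50],-0.417);print(st()[2]['force'],st()[2]['grip_width'])
q=cap('side')
b=cv2.resize(q['frame'][300:450,180:380][...,::-1],(800,600),interpolation=cv2.INTER_CUBIC)
cv2.imwrite('pics/p12.png',b)
E
```

```text
t 54.45 pos [ 369.  -263.4   94.8] psi -0.419 total [ 0.107  0.004  0.371 -0.009  0.046 -0.004] | n 1 each [0.107 0.004 0.371] mm/each 46.0 turn [-0.009  0.046 -0.004]
[ 0.5588466   0.7321917  -2.70122727] 0.682164012670062
```

View pics/p12.png

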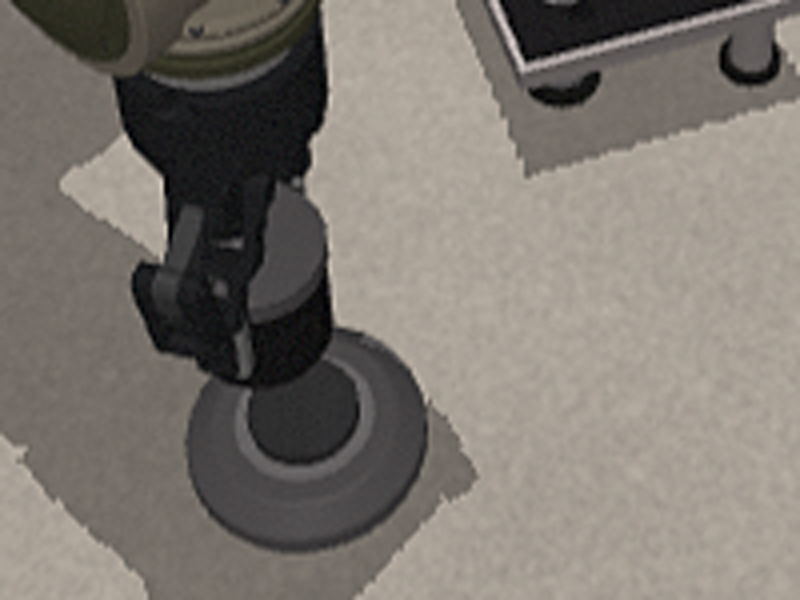

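```bash
python3 - <<'E'
from h import *
q=cap('side');print('plate',unproj(q,[180+303/4,300+410/4],30),'puckrect',[ (unproj(q,[180+307/4,300+440/4],20))])
p=st()[0];z=p[2]-16.3+60
c=proj(q,[p[0],p[1],z])[0];print('lid pred crop',(c-[180,300])*4)
a=np.linspace(0,6.28,60);e=(proj(q,np.c_[p[0]+30*np.cos(a),p[1]+30*np.sin(a),0*a+z])-[180,300])*4
print('ellipse x',e[:,0].min(),e[:,0].max(),'y',e[:,1].min(),e[:,1].max());plan([379.7,-268.5,50],-0.417)
E
```

```text
plate [[ 382.18516608 -274.35979736   30.        ]] puckrect [array([[ 382.25386335, -282.62886064,   20.        ]])]
lid pred crop [241.81063668 239.97393473]
ellipse x 164.8051952641208 318.3164927690277 y 178.07696833103273 305.50067059682397
t 54.55 pos [ 369.1 -263.1   94.6] psi -0.418 total [ 0.108  0.007  0.369 -0.009  0.047 -0.002] | n 1 each [0.108 0.007 0.369] mm/each 46.0 turn [-0.009  0.047 -0.002]
```

drive_tool(
  series="0.089 0.02 0.1 -0.009 0.047 0 0.3;0.089 0.02 0.25 -0.009 0.047 0 0.3;0.089 0.02 0.36 -0.009 0.047 0 0.3;0.089 0.02 0.36 -0.009 0.047 0 0.3;0.089 0.02 0.36 -0.009 0.047 0 0.3",
)

```text
time_s: 55.05
eef_pos: [377.6, -269.2, 51.3]
ee_rot: [0.0, 0.978, -0.207, 0.0]
force: [0.7, -0.2, -1.5]
grip_width: 0.68
```

drive_tool(
  series="0 0 0.02 0 0 0 0.3;0 0 0.04 0 0 0 0.3;0 0 0.06 0 0 0 0.3;0 0 0.06 0 0 0 0.3;0 0 0.06 0 0 0 0.3",
)

```text
time_s: 55.55
eef_pos: [377.9, -269.4, 44.4]
ee_rot: [0.0, 0.978, -0.207, 0.0]
force: [0.6, -0.5, 0.7]
grip_width: 0.681
```

```bash
python3 - <<'E'
from h import *
plan([377,-269,38],-0.417);print(st()[2]['force'],st()[2]['grip_width'])
E
```

```text
t 55.55 pos [ 377.9 -269.4   44.4] psi -0.417 total [-0.008 -0.     0.053  0.001 -0.002 -0.001] | n 1 each [-0.008 -0.     0.053] mm/each 6.0 turn [ 0.001 -0.002 -0.001]
[ 0.57629398 -0.48488898  0.66187048] 0.6808023634527808
```

drive_tool(
  series="0 0 0.015 0 0 0 0.3;0 0 0.03 0 0 0 0.3;0 0 0.03 0 0 0 0.3;0 0 0.03 0 0 0 0.3",
)

```text
time_s: 55.95
eef_pos: [378.0, -269.5, 41.0]
ee_rot: [0.0, 0.978, -0.207, 0.001]
force: [-0.3, 1.7, 4.6]
grip_width: 0.678
```

drive_tool(
  series="0 0 0.015 0 0 0 0.3;0 0 0.02 0 0 0 0.3;0 0 0.02 0 0 0 0.3;0 0 0.02 0 0 0 0.3",
)

```text
time_s: 56.35
eef_pos: [378.1, -269.6, 39.0]
ee_rot: [0.0, 0.978, -0.207, 0.001]
force: [-0.5, 1.7, 7.5]
grip_width: 0.679
```

drive_tool(
  series="0 0 0.015 0 0 0 0.3;0 0 0.02 0 0 0 0.3;0 0 0.02 0 0 0 0.3;0 0 0.02 0 0 0 0.3",
)

```text
time_s: 56.75
eef_pos: [378.5, -269.8, 38.0]
ee_rot: [0.001, 0.978, -0.207, 0.001]
force: [-3.6, 4.7, 21.4]
grip_width: 0.677
```

```bash
python3 - <<'E'
from h import *
plan([377,-269,38],-0.417);print(st()[2]['force'],st()[2]['grip_width'])
E
```

```text
t 56.75 pos [ 378.5 -269.8   38. ] psi -0.417 total [-0.014 -0.001  0.     0.002 -0.006 -0.001] | n 1 each [-0.014 -0.001  0.   ] mm/each 2.0 turn [ 0.002 -0.006 -0.001]
[-3.60260189  4.70974998 21.42597922] 0.6767195496669707
```

drive_tool(
  series="0 0 0 0 0 0 0.3;0 0 0 0 0 0 0.3;0 0 0 0 0 0 0.3",
)

```text
time_s: 57.05
eef_pos: [378.3, -269.7, 38.4]
ee_rot: [0.001, 0.978, -0.207, 0.001]
force: [-1.9, 1.7, 8.7]
grip_width: 0.679
```

drive_tool(
  series="0 0 -0.1 0 0 0 0.3;0 0 -0.4 0 0 0 0.3;0 0 -0.8 0 0 0 0.3;0 0 -1 0 0 0 0.3",
)

```text
time_s: 57.45
eef_pos: [378.5, -270.0, 161.3]
ee_rot: [0.002, 0.978, -0.207, 0.002]
force: [0.5, 0.4, -2.7]
grip_width: 0.679
```

drive_tool(
  series="0 0 -0.4 0 0 0 0.3;0 0 -0.8 0 0 0 0.3;0 0 -1 0 0 0 0.3",
)

```text
time_s: 57.75
eef_pos: [378.3, -269.8, 284.9]
ee_rot: [0.003, 0.978, -0.207, 0.004]
force: [-0.5, 0.1, -2.6]
grip_width: 0.68
```

drive_tool(
  series="0 0 -0.2 0 0 0 0.3;0 0 -0.2 0 0 0 0.3;0 0 -0.2 0 0 0 0.3;0 0 -0.2 0 0 0 0.3",
)

```text
time_s: 58.15
eef_pos: [377.7, -269.3, 307.0]
ee_rot: [0.002, 0.978, -0.207, 0.003]
force: [-0.1, -0.4, -2.7]
grip_width: 0.679
```

```bash
python3 - <<'E'
from h import *
plan([542,52,280],-0.417);print(st()[2]['force'],st()[2]['grip_width'])
q=cap('top');cartons(q,230,[285,190,400,285],110)
print(nets.spot_in('canister_mid',q)[:1])
E
```

```text
t 58.15 pos [ 377.7 -269.3  307. ] psi -0.417 total [ 0.165 -3.003  0.216  0.007 -0.012 -0.   ] | n 4 each [ 0.041 -0.751  0.054] mm/each 90.0 turn [ 0.007 -0.012 -0.   ]
[-0.13892871 -0.39561234 -2.66599263] 0.6787795337160165
carton [545.863  51.539] 96.398 59.497 0.147 [320.609 231.842]
[{'rect': [284.1, 207.9, 396.6, 278.5], 'confidence': 0.51}]
```

drive_tool(
  series="0.05 -0.99 0 0 0 0 0.3;0.05 -0.99 0 0 0 0 0.3;0.05 -0.99 0 0 0 0 0.3",
)

```text
time_s: 58.55
eef_pos: [432.3, -160.1, 306.3]
ee_rot: [0.002, 0.979, -0.206, 0.002]
force: [0.2, 0.2, -2.7]
grip_width: 0.686
```

drive_tool(
  series="0.05 -0.99 0 0 0 0 0.3;0.05 -0.99 0 0 0 0 0.3;0.05 -0.99 0 0 0 0 0.3",
)

```text
time_s: 58.85
eef_pos: [486.3, -50.6, 305.1]
ee_rot: [0.001, 0.979, -0.205, 0.002]
force: [-0.6, -1.0, -0.7]
grip_width: 0.677
```

drive_tool(
  series="0.06 -0.99 0 0 -0.012 0 0.3;0.06 -0.99 0 0 -0.012 0 0.3;0.06 -0.99 0 0 -0.012 0 0.3;0.06 -0.99 0 0 -0.012 0 0.3;0.06 -0.99 0 0 -0.012 0 0.3",
)

```text
time_s: 59.35
eef_pos: [540.2, 55.4, 304.0]
ee_rot: [0.001, 0.979, -0.204, -0.002]
force: [-0.4, -0.8, -2.1]
grip_width: 0.682
```

```bash
python3 - <<'E'
from h import *
plan([542,52,252],-0.417);print(st()[2]['force'],st()[2]['grip_width'])
E
```

```text
t 59.35 pos [540.2  55.4 304. ] psi -0.411 total [0.026 0.019 0.433 0.005 0.008 0.012] | n 1 each [0.026 0.019 0.433] mm/each 52.0 turn [0.005 0.008 0.012]
[-0.42654567 -0.77139423 -2.06147236] 0.6818754667007941
```

drive_tool(
  series="0.026 0.019 0.15 0.005 0.008 0.012 0.3;0.026 0.019 0.35 0.005 0.008 0.012 0.3;0.026 0.019 0.43 0.005 0.008 0.012 0.3;0.026 0.019 0.43 0.005 0.008 0.012 0.3;0.026 0.019 0.43 0.005 0.008 0.012 0.3",
)

```text
time_s: 59.85
eef_pos: [542.2, 51.5, 253.3]
ee_rot: [0.0, 0.978, -0.207, 0.001]
force: [0.3, -0.3, -2.0]
grip_width: 0.682
```

```bash
python3 - <<'E'
from h import *
plan([542,52,246.3],-0.417);print(st()[2]['force'],st()[2]['grip_width'])
q=cap('side')
b=cv2.resize(q['frame'][150:300,250:450][...,::-1],(800,600),interpolation=cv2.INTER_CUBIC)
cv2.imwrite('pics/p13.png',b)
E
```

```text
t 59.85 pos [542.2  51.5 253.3] psi -0.418 total [-0.003 -0.003  0.059 -0.    -0.003 -0.002] | n 1 each [-0.003 -0.003  0.059] mm/each 7.0 turn [-0.    -0.003 -0.002]
[ 0.29799677 -0.34250434 -2.03185706] 0.6823095751800801
```

View pics/p13.png

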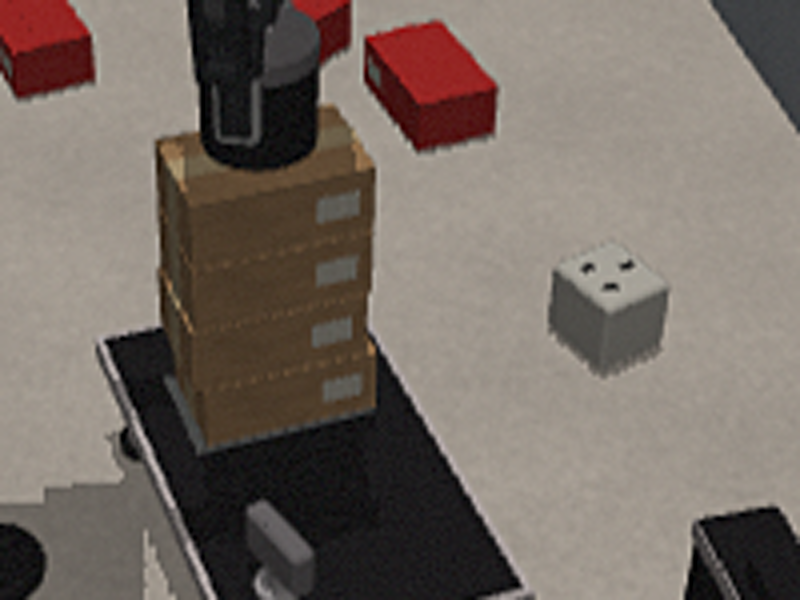

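```bash
python3 - <<'E'
from h import *
q=cap('side');a=np.linspace(0,6.28,90)
for z in(237,285):
    e=(proj(q,np.c_[546.2+29*np.cos(a),50.2+29*np.sin(a),0*a+z])-[250,150])*4
    print(z,e[:,0].min(),e[:,0].max(),e[:,1].min(),e[:,1].max())
R0=np.array([[np.cos(.156),-np.sin(.156)],[np.sin(.156),np.cos(.156)]])
c=np.array([[-48,-30],[48,-30],[48,30],[-48,30]])@R0.T+[546.2,50.2]
print((proj(q,np.c_[c,[230]*4])-[250,150])*4)
E
```

```text
237 202.29898211483464 320.382194603533 106.14666466655342 173.11338721255993
285 198.891296267185 320.8654992370416 23.145814433555188 88.40562401712282
[[186.92503824 204.26715734]
 [374.44721795 164.2146067 ]
 [331.22848282 100.569162  ]
 [150.84516719 137.34846004]]
```

The canister matches the mat-centre prediction within about 1 px: seen 200–318, predicted 202–320. I lower it and release.

drive_tool(
  series="0 0 0.02 0 0 0 0.3;0 0 0.04 0 0 0 0.3;0 0 0.05 0 0 0 0.3;0 0 0.05 0 0 0 0.3;0 0 0.05 0 0 0 0.3",
)

```text
time_s: 60.45
eef_pos: [542.4, 51.8, 247.6]
ee_rot: [0.0, 0.978, -0.207, 0.001]
force: [0.5, 0.6, -2.2]
grip_width: 0.678
```

drive_tool(
  series="0 0 0.006 0 0 0 0.3;0 0 0.006 0 0 0 0.3;0 0 0.006 0 0 0 0.3",
)

```text
time_s: 60.75
eef_pos: [542.4, 51.8, 246.9]
ee_rot: [0.0, 0.978, -0.207, 0.001]
force: [-0.6, 0.6, -3.0]
grip_width: 0.679
```

drive_tool(
  series="0 0 0.004 0 0 0 0.3;0 0 0.004 0 0 0 0.3;0 0 0.004 0 0 0 0.3",
)

```text
time_s: 61.05
eef_pos: [542.4, 51.8, 246.4]
ee_rot: [-0.0, 0.978, -0.207, 0.001]
force: [-0.3, -0.6, -2.5]
grip_width: 0.682
```

drive_tool(
  series="0 0 0.006 0 0 0 0.3;0 0 0.006 0 0 0 0.3;0 0 0.006 0 0 0 0.3",
)

```text
time_s: 61.35
eef_pos: [542.6, 51.7, 246.2]
ee_rot: [-0.0, 0.978, -0.207, 0.002]
force: [-0.8, -0.4, 4.5]
grip_width: 0.681
```

drive_tool(
  series="0 0 0.004 0 0 0 0.3;0 0 0.004 0 0 0 0.3;0 0 0.004 0 0 0 0.3",
)

```text
time_s: 61.65
eef_pos: [542.6, 51.7, 246.2]
ee_rot: [0.0, 0.978, -0.207, 0.002]
force: [-0.9, -0.1, 5.2]
grip_width: 0.681
```

drive_tool(
  series="0 0 0 0 0 0 0.8;0 0 0 0 0 0 1;0 0 0 0 0 0 1;0 0 0 0 0 0 1;0 0 -0.1 0 0 0 1;0 0 -0.35 0 0 0 1;0 0 -0.65 0 0 0 1;0 0 -0.9 0 0 0 1;0 0 -0.9 0 0 0 1",
)

```text
time_s: 62.55
eef_pos: [543.0, 51.8, 359.2]
ee_rot: [-0.0, 0.978, -0.207, 0.006]
force: [0.2, -0.5, 1.0]
grip_width: 1.0
```

drive_tool(
  series="0 0.9 0 0 0 0 1;0 0.9 0 0 0 0 1;0 0.9 0 0 0 0 1",
)

```text
time_s: 62.85
eef_pos: [497.8, -50.1, 359.2]
ee_rot: [0.0, 0.978, -0.209, 0.006]
force: [-0.6, 1.1, 0.1]
grip_width: 1.0
```

drive_tool(
  series="0 0.9 0 0 0 0 1;0 0.9 0 0 0 0 1;0 0.9 0 0 0 0 1;0 0.9 0 0 0 0 1",
)

```text
time_s: 63.25
eef_pos: [453.3, -149.5, 358.9]
ee_rot: [-0.0, 0.978, -0.21, 0.006]
force: [-1.0, 0.6, -0.3]
grip_width: 1.004
```

```bash
python3 - <<'E'
from h import *
q=cap('side');t=cap('top');print(st()[0],st()[2]['time_s'])
a=cv2.resize(q['frame'][140:340,220:420][...,::-1],(400,400),interpolation=cv2.INTER_CUBIC)
b=cv2.resize(t['frame'][190:290,270:370][...,::-1],(400,400),interpolation=cv2.INTER_CUBIC)
cv2.imwrite('pics/p14.png',np.hstack([a,b]))
al=np.linspace(0,6.28,90)
e=(proj(t,np.c_[546.2+30*np.cos(al),50.2+30*np.sin(al),0*al+290])-[270,190])*4+400*np.array([1,0])
print('pred lid top',e.min(0),e.max(0))
e=(proj(q,np.c_[546.2+30*np.cos(al),50.2+30*np.sin(al),0*al+290])-[220,140])*2
print('pred lid side',e.min(0),e.max(0))
E
```

```text
[ 454.04915242 -147.74984124  358.96664916] 63.35
pred lid top [547.14005331  84.70054109] [666.25065684 200.91362036]
pred lid side [158.20676054  26.56109094] [221.51510736  60.2144294 ]
```

View pics/p14.png

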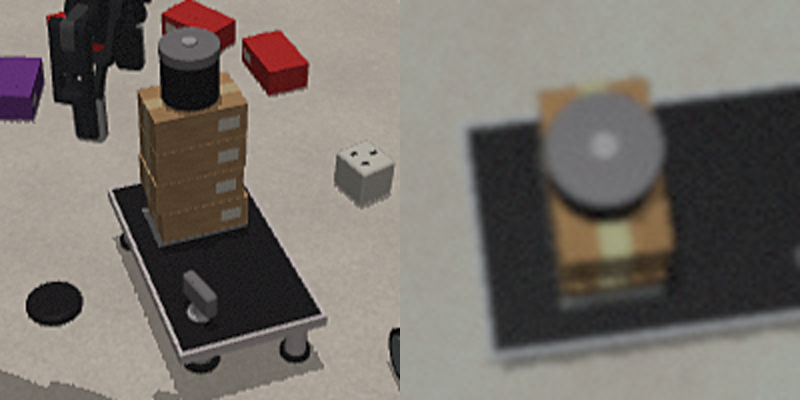

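Canister is upright on the column: the top crop puts the lid about 5 mm off the mat's centre, against 14 mm allowed. The arm is clear, so I hand in.

```bash
python3 - <<'E'
from h import *
print(np.abs(st()[2]['dq']).max(),ctrl.finish_job())
E
```

```text
the job is handed in; nothing more can be done
0.02079626965262063 None
```

I handed the job in at about 63 s of the 208 s allowed; the hand-in reports no verdict. All the steps were carried out, and my last checks were within tolerance.

- **Foot:** I turned the knob about 8.8 rad clockwise. Touching the wing top put it at 117 mm before turning. It was at 110.3 mm after 8.5 rad, against 110 mm at the touch, and I then turned 0.3 rad more. That puts the knob at about 10.7 rad with the foot just touching. I worked this out from the wing height and did not touch the wing again after the last turn.
- **Column:** All four brown cartons are stacked on the mat; I left the red and purple boxes alone. Measured from above as each was placed, the centres were 1–4 mm from the mat's centre, with the bottom one furthest off at about 3.7 mm. They were square to the mat within about 1 degree.
- **Canister press:** The canister had been knocked about 5 cm during the run, so I found it again with both cameras before gripping it. I pressed it onto the plate until the force jumped to 21 N at the expected bottom height, and held it there for about 0.3 s.
- **Canister placing:** It stands upright on the top carton. The two views disagree slightly: the side view puts it within about 3 mm of the mat's centre, the top view about 5 mm off, with 14 mm allowed.

The gripper was open and well clear of everything at hand-in. I did not see any of the three bystanders move, but I did not measure their positions again at the end.

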